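Load the analyser's reagent carriage from the lidded tins and slide it home

TASK

Open the lidded steel tins to find the small amber vials (two or three of them; a tin may also be empty or hold a steel weight, which stays where it is) and stand each vial upright in a station of its own on the analyser's reagent carriage. Then push the loaded carriage along the centre line of its guide until it is fully home under the hood (it binds when pushed off-centre). In the end all four tins are closed with their lids, and the things standing around have not been disturbed.

Things in the scene. Friction and masses are not known exactly. Their poses are not given: they have to be found in the camera images.
- analyser: Fixed bench analyser: white hood 272 mm wide, 172 mm high, 190 mm deep, on an 8 mm bed plate 250 mm wide that reaches 305 mm out in front of it. Origin on the worktop below the middle of the hood's front face; x points level along the guide into the hood (the way the carriage is pushed), y left, z up. The carriage meets its end stop when its boss is at x = -0.104 in this frame.
- mouth (a point): Middle of the hood's mouth on its front face, 60 mm above the worktop; the mouth is 112 mm high. Two aluminium guide rails, 43 mm high and lipped above, faces 105 mm either side of the centre line, run from 255 mm in front of the hood to inside it.
- carriage: Grey reagent carriage, 0.5 to 0.8 kg, loose in the guide, drawn out at the start. Origin on its underside (8 mm above the worktop) below the middle of the three stations; x towards the hood. Side shoes only 56 mm long, 206 mm apart over all, 2 mm play a side: pushed within 12 mm of its centre line it runs with 1 to 3 N, farther off it cocks and binds. Free it by pushing lightly on the corner that lags.
- boss (a point): Centre of the face of the round steel push boss, 28 mm across, 4 mm proud in the middle of the carriage's front apron (176 mm wide, 10 mm thick, top 54 mm above the worktop), 36 mm above the worktop, 154 mm before the stations. Same axes as the carriage.
- station_1 (a point): Station 1 of the carriage (left of three, 60 mm apart in a row across the carriage): a square pocket 41 x 41 mm with walls 28 mm high. This point is where the centre of a standing vial belongs, 35 mm above the pocket floor (7 mm above the top of the pocket walls).
- station_2 (a point): Station 2 of the carriage (middle of three, 60 mm apart in a row across the carriage): a square pocket 41 x 41 mm with walls 28 mm high. This point is where the centre of a standing vial belongs, 35 mm above the pocket floor (7 mm above the top of the pocket walls).
- station_3 (a point): Station 3 of the carriage (right of three, 60 mm apart in a row across the carriage): a square pocket 41 x 41 mm with walls 28 mm high. This point is where the centre of a standing vial belongs, 35 mm above the pocket floor (7 mm above the top of the pocket walls).
- tin_1_seat (a point): Point on the axis of tin 1, 102 mm above the worktop, where the knob centre of a properly seated lid lies. The tin is a fixed round steel base 90 mm across, open at the top; a shallow dish: floor, and shoulder for the lid, 8 mm above the worktop; neck 80 mm across outside, 76 mm inside, up to 20 mm.
- tin_2_seat (a point): Point on the axis of tin 2, 102 mm above the worktop, where the knob centre of a properly seated lid lies. The tin is a fixed round steel base 90 mm across, open at the top; a shallow dish: floor, and shoulder for the lid, 8 mm above the worktop; neck 80 mm across outside, 76 mm inside, up to 20 mm.
- tin_3_seat (a point): Point on the axis of tin 3, 102 mm above the worktop, where the knob centre of a properly seated lid lies. The tin is a fixed round steel base 90 mm across, open at the top; a shallow dish: floor, and shoulder for the lid, 8 mm above the worktop; neck 80 mm across outside, 76 mm inside, up to 20 mm.
- tin_4_seat (a point): Point on the axis of tin 4, 102 mm above the worktop, where the knob centre of a properly seated lid lies. The tin is a fixed round steel base 90 mm across, open at the top; a shallow dish: floor, and shoulder for the lid, 8 mm above the worktop; neck 80 mm across outside, 76 mm inside, up to 20 mm.
- lid_1_knob (a point): Centre of the knob (upright pin 22 mm across, 32 mm high) of lid 1, a tall steel cap, 0.12 kg, 90 mm across, 86 mm inside; lid top 16 mm and rim 94 mm below this point; z axis up. Lifts straight off (70 mm clears a vial), drops over a tin's neck with 2 mm play all round. Stood on the worktop, this point is 94 mm up. All lids fit all tins; at the start every tin has one on.
- lid_2_knob (a point): Centre of the knob (upright pin 22 mm across, 32 mm high) of lid 2, a tall steel cap, 0.12 kg, 90 mm across, 86 mm inside; lid top 16 mm and rim 94 mm below this point; z axis up. Lifts straight off (70 mm clears a vial), drops over a tin's neck with 2 mm play all round. Stood on the worktop, this point is 94 mm up. All lids fit all tins; at the start every tin has one on.
- lid_3_knob (a point): Centre of the knob (upright pin 22 mm across, 32 mm high) of lid 3, a tall steel cap, 0.12 kg, 90 mm across, 86 mm inside; lid top 16 mm and rim 94 mm below this point; z axis up. Lifts straight off (70 mm clears a vial), drops over a tin's neck with 2 mm play all round. Stood on the worktop, this point is 94 mm up. All lids fit all tins; at the start every tin has one on.
- lid_4_knob (a point): Centre of the knob (upright pin 22 mm across, 32 mm high) of lid 4, a tall steel cap, 0.12 kg, 90 mm across, 86 mm inside; lid top 16 mm and rim 94 mm below this point; z axis up. Lifts straight off (70 mm clears a vial), drops over a tin's neck with 2 mm play all round. Stood on the worktop, this point is 94 mm up. All lids fit all tins; at the start every tin has one on.
- vial_a_mid (a point): Centre of amber glass vial a with a dark screw cap, 35 mm across and 70 mm high, 60 g (body up to 60 mm, cap 26 mm wide above), half-way up; z axis up. At the start it stands in one of the closed tins, 43 mm above the worktop. Absent in some starts.
- vial_b_mid (a point): Centre of amber glass vial b with a dark screw cap, 35 mm across and 70 mm high, 60 g (body up to 60 mm, cap 26 mm wide above), half-way up; z axis up. At the start it stands in one of the closed tins, 43 mm above the worktop. Absent in some starts.
- vial_c_mid (a point): Centre of amber glass vial c with a dark screw cap, 35 mm across and 70 mm high, 60 g (body up to 60 mm, cap 26 mm wide above), half-way up; z axis up. At the start it stands in one of the closed tins, 43 mm above the worktop. Absent in some starts.
- weight_mid (a point): Centre of a steel check weight with a knob, 29 mm across and 50 mm high, standing in one of the closed tins; it stays there.
- petri: Bystander: stack of clear dishes, 90 mm across and 61 mm high, origin under its centre.
- timer: Bystander: small white bench timer, 47x66x57 mm, origin under its centre.

How it is judged:
By the outcome, as a careful person would: the job done as asked, in the order asked, and still so for the second after the job is handed in, with the robot touching nothing.
Of vial_a, vial_b, vial_c only 2 to 3 are there at a start; the rules pass over those that are not, and their reading is None.
At some moment in a run one of carriage may be knocked a few centimetres aside while the robot is not near it.
It also fails if it takes over 210 s, if anything falls off the work surface, if the arm or the gripper's body presses on something with over 40 N, if the wrist force passes 120 N, or if a joint passes its speed limit or range.

ROBOT

A 6-joint arm with a two-finger parallel gripper is mounted at the origin on a cart in front of the work surface, level with it; the furniture and walls round the work are solid. World frame = base frame: x ahead of the robot, y to its left, z up, the work surface at z = 0. Lengths are in m, angles in degrees, forces in N, time in s.
With the tool pointing down it reaches from about 0.275 to 0.825 m from the base axis. Payload 4.9 kg.
Tool frame: the origin (TCP) lies at the very end of the fingers, on their centre line; the grasp point (between the pads) lies 19 mm behind it; x points along the fingers, y is the direction in which the jaws open and shut, and the axes are right-handed (so a half turn about x gives the same grasp; the last joint's range is limited). The gripper opens to 85 mm and grips with 20 to 120 N. Pads are 22 mm wide; open, the fingers measure 114 mm over their backs; the gripper's body (76 mm by 85 mm) begins 54 mm behind the grasp point. The pads swing forward as they close: fully open they stand 13 mm farther back than shut.
Start: joints at [57.227, 18.69, -11.035, 60.275, 0, 82.311], TCP at [0.233, 0.498, 0.231] pointing down, gripper open.
Joint ranges: [-152.03, 152.03], [-55.5, 102.48], [-74.3, 77.21], [-110.64, 120.58], [-84.22, 78.4], [-180, 180]. Speed limits (degrees/s): [147.25, 147.25, 180, 180, 180, 180].

INTERFACE

Orientations are given as a 3x3 rotation matrix whose columns are the frame's x, y, z axes.
In Python, from plant import manip gives the robot as it stands.
- The arm moves only by the tool move_arm, never from a script. Its argument "plan" is a list of rows, each a list of 7 numbers: the opening, from -1 (shut) to 1 (fully open), so that 0 is half open, then the shift along the tool's x, y, z in units of 0.1 m (1.0 is 0.1 m), then the turn, a rotation vector about the tool's x, y, z in units of 45 degrees (1.0 is 45 degrees). In form: [[jaw, x, y, z, rx, ry, rz], ...]. A call has 1 to 8 rows; each row shifts and turns the commanded pose from where the row before left it, along the tool's axes as they then stand; what a row does not reach is not made up. A row lasts 1/8 s, in which the tool goes at most 62.5 mm and 10.7 degrees, less where a joint would pass 70% of its speed; a pose out of reach is approached as far as the arm can. A call with a number of a shift or a turn outside -1 to 1 is refused whole. A call with a gripper value outside its range is refused whole. The fingers move at their own pace and stop on an object; "force" is the grip in N (left out, the last holds). Time passes only in rows, so rows that do not move let the fingers close. It gives the time, the measured TCP pose, the force and the opening at its end, in the units of the state.
- manip.get_obs(): the state, without advancing time (a new reading comes with each control period).
- manip.grab_frame(name): name is "scene" or "side" or "wrist"; returns a dict with "img" (480x640x3 uint8, red, green, blue), "fx", "fy", "cx", "cy" (pixels), "world_from_camera" (4x4, takes a point from camera to world coordinates); the wrist camera has in their place "mount" (4x4, takes a point from camera to tool coordinates, whose origin is the TCP and whose axes are the tool frame's). Camera axes: x right, y up, looking along -z (the intrinsics and any distortion apply to the point x, -y, -z); pixel columns grow to the right and rows downward; lengths in m; the calibration is good to about 2 mm. A picture is of the moment at which its call begins: read the wrist's pose just before it. There is no depth.
- manip.close_job(): hands the job in, once; it reports no verdict.
Trained networks look in a picture, given as the dict that the camera call returned (one of the last four; its "shot" number tells which), for a name from the list of things; names that differ only in an ending like _2 or _b are one class to them, and where a whole thing is asked for, a point or a joint stands for the part that bears it (a point fixed in the world has none). Each returns a list of dicts, best first, with "p" (0 to 1); they miss things now and then, are a little off and sometimes report something else, mostly with a low value. They report only what shows in the picture. A call takes as long as a camera call.
- manip.spot_in(picture, query): "box" ([centre column, centre row, width, height] in pixels, round what is visible of it).
- manip.silhouettes(picture, query): "region" (480x640 bool, what is visible of it) and "box" ([centre column, centre row, width, height] in pixels, round what is visible of it).
- manip.landmark_of(picture, query): "point" ([column, row] in pixels: a listed point, or the origin of a listed thing).
The state is a dict: "time_s": time; "qpos": joint angles; "qvel": joint speeds; "joint_torque": joint torques, N m; "tool_pos": TCP position; "ee_rot": TCP orientation; "force": force on the tool from outside, world axes, zero at the start; "ft_torque": the same for the moment, N m; "grip_width": opening from 0.0 (shut) to 1.0 (fully open).
Only numpy, scipy, OpenCV 4.12 (cv2) and the standard library are available. Lean on these libraries where they do the work, as an engineer would, in place of code of your own. Each camera call takes 0.05 s, during which the arm holds its last target.

## Working session

There is one attempt and no reset: what is moved stays moved. The work goes in short steps, Python scripts to look and compute and a tool call to move; the robot and the scene stay as the last step left them, time stands still between calls to the robot, and variables do not carry over. Pictures are saved under pics/ and viewed, and the job is handed in when it is done.

Besides the shell and the picture viewer there is one more tool, called after ">>>" by a JSON object that holds its "method" and its "body". move_arm: Moves the arm, as the interface text tells. Shifts and turns lie within -1 to 1; 1 stands for 0.1 m of shift or 45 degrees of turn. Its arguments: {"type":"object","properties":{"plan":{"type":"array","items":{"type":"array","items":{"type":"number","minimum":-1,"maximum":1}}},"force":{"type":"number"}},"required":["plan"]}

```bash
ls; mkdir -p pics; python3 - <<'E'
from plant import manip
import cv2,numpy as np
o=manip.get_obs()
for k,v in o.items(): print(k,np.round(v,3).tolist())
for n in ["scene","side","wrist"]:
    f=manip.grab_frame(n); cv2.imwrite(f"pics/{n}0.png",f["img"][:,:,::-1])
    print(n,{k:(np.round(v,4).tolist() if k!="img" else 0) for k,v in f.items() if k!='img'})
E
```

```text
pics
time_s 0.0
qpos [57.228, 18.732, -11.092, 60.275, 0.001, 82.311]
qvel [0.07, 0.128, -0.015, 0.08, 0.024, 0.045]
joint_torque [-0.002, -44.34, 26.244, 0.016, -0.0, -0.0]
tool_pos [0.233, 0.498, 0.231]
ee_rot [[-0.001, 0.424, 0.906], [-0.001, 0.906, -0.424], [-1.0, -0.002, -0.0]]
force [-0.527, -0.102, 0.285]
ft_torque [-0.041, 0.001, 0.032]
grip_width 1.001
scene {'fx': 522.7417, 'fy': 522.7417, 'cx': 319.8286, 'cy': 242.2208, 'world_from_camera': [[0.617, 0.5629, -0.55, -0.1667], [-0.7869, 0.435, -0.4376, -0.5423], [-0.0071, 0.7028, 0.7114, 0.9403], [0.0, 0.0, 0.0, 1.0]], 'shot': 1}
side {'fx': 436.7082, 'fy': 436.7082, 'cx': 321.7945, 'cy': 239.8335, 'world_from_camera': [[0.8484, 0.2962, -0.4388, 0.0952], [-0.5289, 0.5089, -0.6792, -0.6169], [0.0221, 0.8083, 0.5884, 0.643], [0.0, 0.0, 0.0, 1.0]], 'shot': 2}
wrist {'fx': 351.736, 'fy': 351.736, 'cx': 318.131, 'cy': 236.4692, 'mount': [[-0.0009, 0.2693, -0.9631, -0.1442], [1.0, -0.0002, -0.001, 0.0008], [-0.0005, -0.9631, -0.2693, -0.0694], [0.0, 0.0, 0.0, 1.0]], 'shot': 3}
```

View pics/scene0.png

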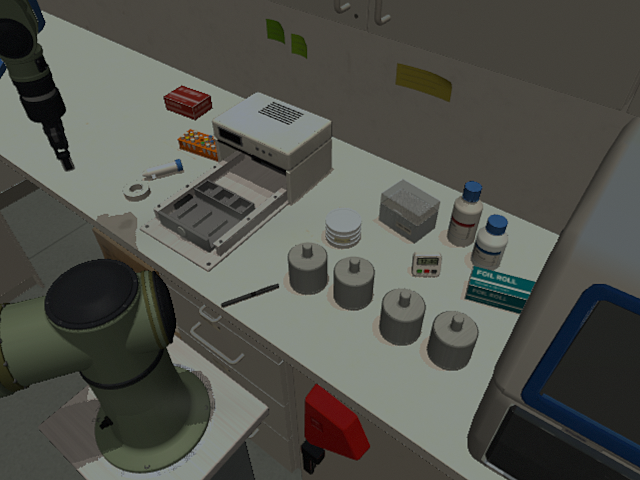

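View pics/side0.png

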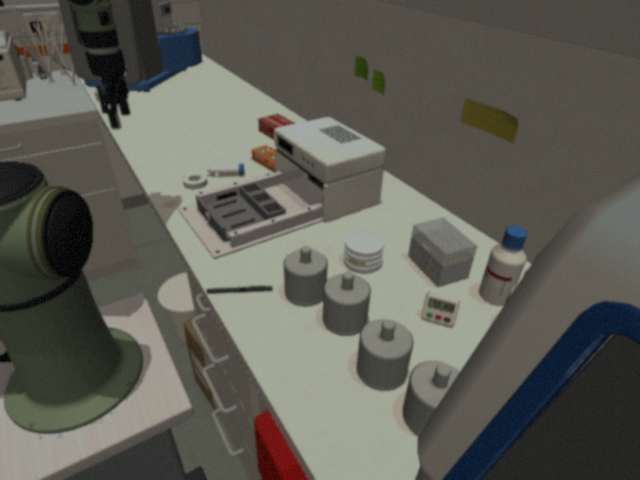

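View pics/wrist0.png

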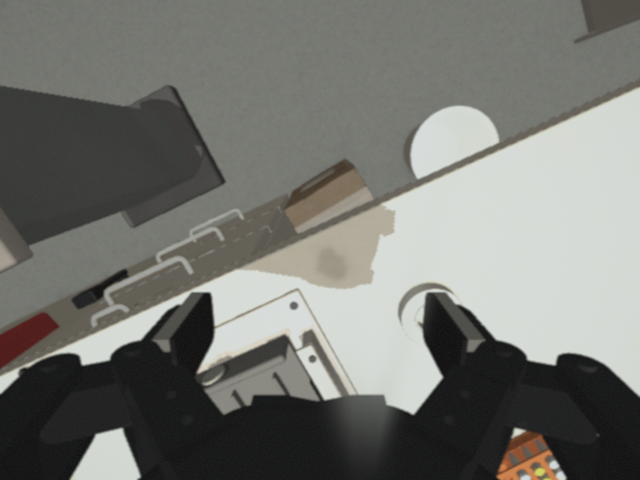

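```bash
cat > h.py <<'E'
from plant import manip
import cv2,numpy as np
np.set_printoptions(precision=4,suppress=True)
def grab(n):
    o=manip.get_obs(); f=manip.grab_frame(n)
    if n=="wrist":
        T=np.eye(4);T[:3,:3]=o["ee_rot"];T[:3,3]=o["tool_pos"]; f["W"]=T@np.array(f["mount"])
    else: f["W"]=np.array(f["world_from_camera"])
    return f
def ray(f,p):
    d=np.array([(p[0]-f["cx"])/f["fx"],-(p[1]-f["cy"])/f["fy"],-1.]);d=f["W"][:3,:3]@d
    return f["W"][:3,3],d/np.linalg.norm(d)
def atz(f,p,z):
    o,d=ray(f,p);return o+d*(z-o[2])/d[2]
def proj(f,P):
    q=np.linalg.inv(f["W"])@np.append(P,1);return np.array([f["cx"]-f["fx"]*q[0]/q[2],f["cy"]+f["fy"]*q[1]/q[2]])
def lm(f,q,z,pmin=.3):
    r=[(round(d["p"],2),np.round(d["point"],1).tolist(),atz(f,d["point"],z)[:2].round(4).tolist()) for d in manip.landmark_of(f,q) if d["p"]>pmin]
    return r
def save(f,n): cv2.imwrite(f"pics/{n}.png",f["img"][:,:,::-1])
E
python3 - <<'E'
from h import *
for n in ["scene","side"]:
    f=grab(n)
    for q,z in [("lid_1_knob",.102),("tin_1_seat",.102),("boss",.036),("carriage",.008),("station_1",.05),("station_2",.05),("mouth",.06),("analyser",0),("petri",0),("timer",0)]:
        print(n,q)
        for r in lm(f,q,z,.2): print("   ",r)
print(manip.get_obs()["time_s"])
E
```

```text
scene lid_1_knob
    (0.71, [308.3, 248.1], [0.4512, -0.0177])
scene tin_1_seat
    (0.36, [241.1, 200.7], [0.476, 0.2142])
scene boss
    (0.63, [181.9, 230.8], [0.3537, 0.3106])
scene carriage
    (0.93, [224.8, 209.5], [0.4954, 0.3085])
    (0.72, [203.2, 182.2], [0.5401, 0.4404])
scene station_1
    (0.89, [205.1, 181.7], [0.5129, 0.3936])
    (0.89, [241.7, 201.1], [0.5157, 0.2588])
    (0.6, [223.9, 193.7], [0.5085, 0.317])
scene station_2
    (0.89, [205.1, 181.7], [0.5129, 0.3936])
    (0.89, [241.7, 201.1], [0.5157, 0.2588])
    (0.6, [223.9, 193.7], [0.5085, 0.317])
scene mouth
    (0.56, [250.9, 168.8], [0.6215, 0.3246])
    (0.34, [181.1, 230.4], [0.3397, 0.2906])
scene analyser
    (0.69, [252.4, 187.1], [0.6161, 0.322])
    (0.62, [458.8, 324.0], [0.5483, -0.3592])
scene petri
    (0.61, [342.4, 233.2], [0.6214, 0.0103])
    (0.61, [455.6, 322.7], [0.5472, -0.352])
scene timer
    (0.73, [421.9, 267.7], [0.6427, -0.2116])
side lid_1_knob
    (0.55, [308.8, 255.6], [0.4478, -0.0249])
side tin_1_seat
side boss
    (0.79, [202.5, 216.7], [0.3403, 0.3191])
side carriage
    (0.74, [259.5, 211.1], [0.4931, 0.3126])
side station_1
    (0.94, [258.7, 195.2], [0.4989, 0.324])
    (0.9, [251.1, 184.9], [0.5049, 0.3855])
    (0.63, [272.0, 205.5], [0.5061, 0.2596])
side station_2
    (0.94, [258.7, 195.2], [0.4989, 0.324])
    (0.9, [251.1, 184.9], [0.5049, 0.3855])
    (0.63, [272.0, 205.5], [0.5061, 0.2596])
side mouth
    (0.71, [302.2, 179.8], [0.6334, 0.3252])
side analyser
    (0.72, [297.5, 197.8], [0.623, 0.3348])
side petri
    (0.74, [366.0, 259.8], [0.6227, 0.0047])
    (0.3, [440.3, 377.3], [0.5377, -0.3284])
side timer
    (0.7, [436.2, 318.9], [0.6311, -0.2213])
1.25
```

```bash
python3 - <<'E'
from h import *
f=grab("scene")
for p in [(307.5,251),(354,264),(404.5,297),(457,319)]: print(atz(f,p,.102))
print("plate",atz(f,(141,228),.008),atz(f,(209,268),.008))
print("hood",atz(f,(290,165),.172), atz(f,(214,122),.172))
im=f["img"][90:290,120:340]; cv2.imwrite("pics/c1.png",cv2.resize(im,None,fx=3.5,fy=3,interpolation=3)[:,:,::-1])
E
```

```text
[ 0.4432 -0.0219  0.102 ]
[ 0.4745 -0.126   0.102 ]
[ 0.4634 -0.2602  0.102 ]
[ 0.4794 -0.3707  0.102 ]
plate [0.312  0.4289 0.008 ] [0.3234 0.1877 0.008 ]
hood [0.5899 0.1495 0.172 ] [0.6103 0.4342 0.172 ]
```

View pics/c1.png

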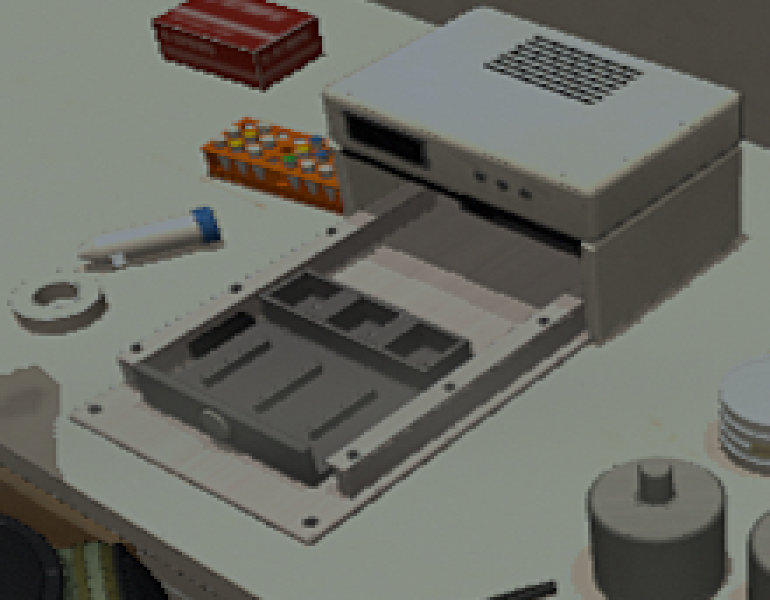

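```bash
cat >> h.py <<'E'
from scipy.spatial.transform import Rotation as Ro
def RZ(a): # tool down, tool z at world angle a deg
    a=np.deg2rad(a); z=np.array([np.cos(a),np.sin(a),0]);x=np.array([0,0,-1.]);return np.c_[x,np.cross(z,x),z]
def plan(tgts,jaw,start=None):
    """tgts: list of (pos,R,maxspeed mm/row[,jaw])"""
    if start is None:
        o=manip.get_obs(); p=np.array(o["tool_pos"]);R=Ro.from_matrix(o["ee_rot"])
    else: p,R=np.array(start[0],float),Ro.from_matrix(start[1])
    rows=[]
    for t in tgts:
        P=np.array(t[0],float);G=Ro.from_matrix(t[1]) if t[1] is not None else R; j=t[3] if len(t)>3 else jaw
        n=max(1,int(np.ceil(np.linalg.norm(P-p)*1000/t[2]-.05)),int(np.ceil(np.rad2deg((R.inv()*G).magnitude())/10.5-.05)))
        for k in range(n):
            m=n-k; s=np.round(R.inv().apply((P-p)/m)*10,2)+0.
            w=np.round(np.rad2deg((R.inv()*G).as_rotvec())/m/45,2)+0.
            p=p+R.apply(s/10);R=R*Ro.from_rotvec(np.deg2rad(w*45)); rows.append([j,*s.tolist(),*w.tolist()])
    for i in range(0,len(rows),8): print("[" + ",".join(str([round(float(x),3) for x in r]).replace(" ","") for r in rows[i:i+8]) + "]")
    print("end",p)
E
python3 -c "
from h import *
plan([([.40,-.13,.30],RZ(-90),60)],0.2)"
```

```text
[[0.2,-0.06,-0.45,0.38,0.13,0.0,0.0],[0.2,-0.06,-0.41,0.42,0.13,0.0,0.0],[0.2,-0.06,-0.37,0.46,0.13,0.0,0.0],[0.2,-0.06,-0.32,0.5,0.13,0.0,0.0],[0.2,-0.06,-0.26,0.53,0.13,0.0,0.0],[0.2,-0.06,-0.21,0.55,0.13,0.0,0.0],[0.2,-0.07,-0.15,0.57,0.13,0.0,0.0],[0.2,-0.06,-0.09,0.59,0.13,0.0,0.0]]
[[0.2,-0.07,-0.04,0.59,0.13,0.0,0.0],[0.2,-0.06,0.03,0.59,0.14,0.0,0.0],[0.2,-0.07,0.09,0.59,0.13,0.0,0.0]]
end [ 0.4001 -0.1305  0.3003]
```

>>> {"method": "move_arm", "body": {"plan": [[0.2,-0.06,-0.45,0.38,0.13,0.0,0.0],[0.2,-0.06,-0.41,0.42,0.13,0.0,0.0],[0.2,-0.06,-0.37,0.46,0.13,0.0,0.0],[0.2,-0.06,-0.32,0.5,0.13,0.0,0.0],[0.2,-0.06,-0.26,0.53,0.13,0.0,0.0],[0.2,-0.06,-0.21,0.55,0.13,0.0,0.0],[0.2,-0.07,-0.15,0.57,0.13,0.0,0.0],[0.2,-0.06,-0.09,0.59,0.13,0.0,0.0]]}}

```text
time_s: 2.3
tool_pos: [0.3553, 0.0398, 0.2809]
ee_rot: [[0.002, 0.951, 0.308], [0.0, 0.308, -0.951], [-1.0, 0.002, 0.0]]
force: [0.8, 0.6, 0.2]
grip_width: 0.604
```

>>> {"method": "move_arm", "body": {"plan": [[0.2,-0.07,-0.04,0.59,0.13,0.0,0.0],[0.2,-0.06,0.03,0.59,0.14,0.0,0.0],[0.2,-0.07,0.09,0.59,0.13,0.0,0.0],[0.2,0,0,0,0,0,0],[0.2,0,0,0,0,0,0]]}}

```text
time_s: 2.92
tool_pos: [0.3996, -0.1301, 0.3]
ee_rot: [[-0.001, 1.0, 0.002], [0.001, 0.002, -1.0], [-1.0, -0.001, -0.001]]
force: [-0.2, -0.3, -0.6]
grip_width: 0.602
```

```bash
python3 - <<'E'
from h import *
o=manip.get_obs();print(o["tool_pos"],o["time_s"],o["qpos"],o["grip_width"])
f=grab("wrist");save(f,"w1")
for q,z in [("lid_1_knob",.102),("tin_1_seat",.102)]:
    for r in lm(f,q,z,.2): print(q,r)
for q in ["lid_1_knob"]:
    for d in manip.spot_in(f,q)[:6]: print(d)
E
```

```text
[ 0.3996 -0.1301  0.3   ] 2.925 [-28.139    2.3674 -21.1333  66.5683   0.0225  61.7542] 0.6019065119496101
lid_1_knob (0.76, [371.1, 90.9], [0.4465, -0.0189])
tin_1_seat (0.51, [391.7, 209.6], [0.4715, -0.1281])
{'box': [368.0, 90.4, 91.6, 98.5], 'p': 0.75}
```

View pics/w1.png

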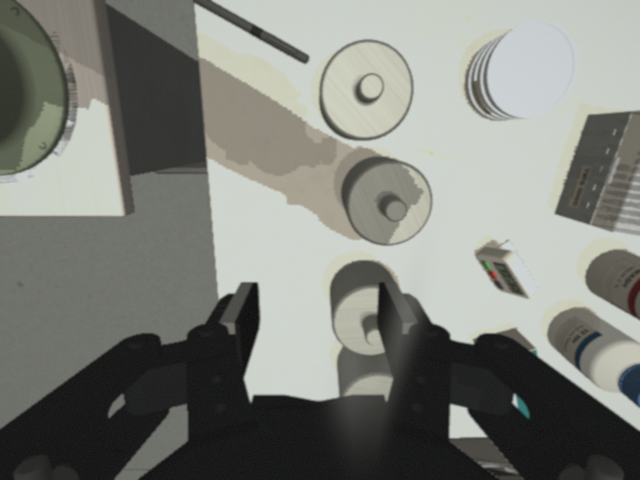

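```bash
python3 -c "
from h import *
f=None
plan([([.4465,-.019,.15],RZ(-90),55),([.4465,-.019,.091],RZ(-90),30)],0.2)"
```

```text
[[0.2,0.38,0.12,-0.27,0.0,0.0,0.0],[0.2,0.37,0.12,-0.28,0.0,0.0,0.0],[0.2,0.38,0.12,-0.27,0.0,0.0,0.0],[0.2,0.37,0.11,-0.28,0.01,0.0,0.0],[0.2,0.3,0.0,0.0,0.0,0.0,0.0],[0.2,0.29,0.0,0.0,0.0,0.0,0.0]]
end [ 0.4463 -0.0188  0.0913]
```

>>> {"method": "move_arm", "body": {"plan": [[0.2,0.38,0.12,-0.27,0,0,0],[0.2,0.37,0.12,-0.28,0,0,0],[0.2,0.38,0.12,-0.27,0,0,0],[0.2,0.37,0.11,-0.28,0.01,0,0],[0.2,0.3,0,0,0,0,0],[0.2,0.29,0,0,0,0,0],[0.2,0,0,0,0,0,0]]}}

```text
time_s: 4.0
tool_pos: [0.4448, -0.0189, 0.0899]
ee_rot: [[-0.004, 1.0, -0.004], [0.001, -0.004, -1.0], [-1.0, -0.004, -0.001]]
force: [-0.2, -0.1, 0.4]
grip_width: 0.6
```

```bash
python3 -c "
from h import *
f=grab('wrist');save(f,'w2');print(manip.get_obs()['tool_pos'])
print(lm(f,'lid_1_knob',.102,.2))"
```

```text
[ 0.446  -0.0194  0.0911]
[(0.95, [321.0, 311.3], [0.4454, -0.0184])]
```

View pics/w2.png

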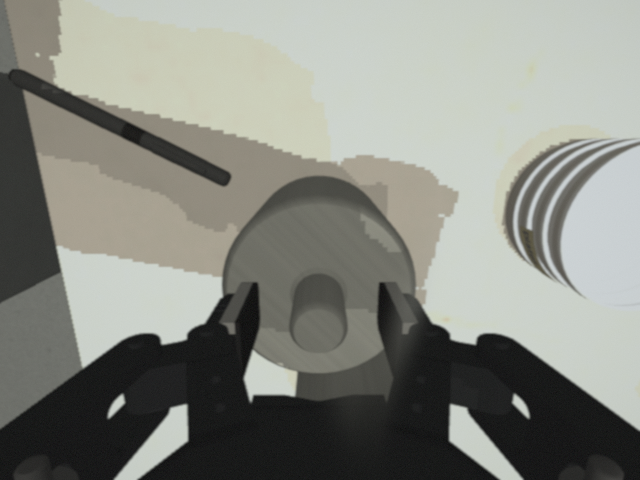

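>>> {"method": "move_arm", "body": {"force": 50, "plan": [[-1,0,0,0,0,0,0],[-1,0,0,0,0,0,0],[-1,0,0,0,0,0,0],[-1,-0.2,0,0,0,0,0],[-1,-0.4,0,0,0,0,0],[-1,-0.3,0,0,0,0,0],[-1,0,0,0,0,0,0]]}}

```text
time_s: 4.97
tool_pos: [0.4486, -0.0208, 0.1834]
ee_rot: [[0.005, 1.0, -0.006], [-0.001, -0.006, -1.0], [-1.0, 0.005, 0.001]]
force: [1.5, -0.4, -1.7]
grip_width: 0.242
```

```bash
python3 -c "
from h import *
f=grab('scene')
for q in ['vial_a_mid','weight_mid']: print(q,lm(f,q,.043,.2))
s=grab('side')
for q in ['vial_a_mid','weight_mid']: print(q,lm(s,q,.043,.2))
im=np.hstack([cv2.resize(f['img'][180:380,230:500],None,fx=1.45,fy=1.45),cv2.resize(s['img'][180:380,230:500],None,fx=1.45,fy=1.45)])
cv2.imwrite('pics/s2.png',im[:,:,::-1])"
```

```text
vial_a_mid [(0.72, [307.6, 265.2], [0.451, -0.0141]), (0.35, [221.9, 193.2], [0.512, 0.3294])]
weight_mid []
vial_a_mid [(0.68, [307.7, 273.5], [0.4532, -0.0118])]
weight_mid []
```

View pics/s2.png

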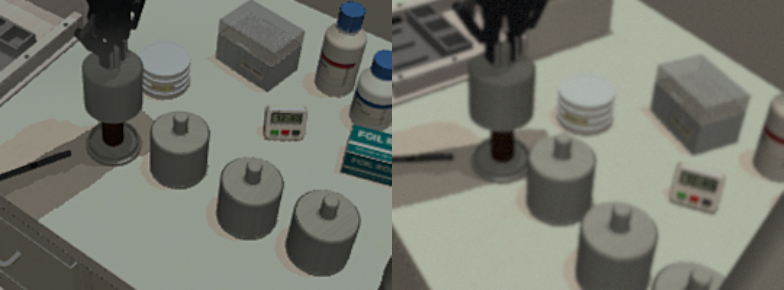

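```bash
python3 -c "
from h import *
f=grab('scene')
for p in [(222,304),(279,287),(209,268),(290,212)]: print(atz(f,p,.005))
o=manip.get_obs();print(o['tool_pos'])
plan([([.50,.1,.184],RZ(-90),45),([.50,.1,.104],RZ(-90),30),([.50,.1,.083],RZ(-90),8)],-1)
"
```

```text
[0.2673 0.0868 0.005 ]
[0.3835 0.0179 0.005 ]
[0.325 0.19  0.005]
[0.597 0.166 0.005]
[ 0.4461 -0.0202  0.1803]
[[-1.0,-0.01,0.18,-0.4,0.0,0.0,0.0],[-1.0,-0.01,0.18,-0.4,0.0,0.0,0.0],[-1.0,-0.02,0.17,-0.41,-0.01,0.0,0.0],[-1.0,0.27,0.0,0.0,0.0,0.0,0.0],[-1.0,0.27,0.0,0.0,0.0,0.0,0.0],[-1.0,0.26,0.0,0.0,0.0,0.0,0.0],[-1.0,0.07,0.0,0.0,0.0,0.0,0.0],[-1.0,0.07,0.0,0.0,0.0,0.0,0.0]]
[[-1.0,0.07,0.0,0.01,0.0,0.0,0.0]]
end [0.4996 0.0995 0.0832]
```

>>> {"method": "move_arm", "body": {"plan": [[-1,-0.01,0.18,-0.4,0,0,0],[-1,-0.01,0.18,-0.4,0,0,0],[-1,-0.02,0.17,-0.41,0,0,0],[-1,0.27,0,0,0,0,0],[-1,0.27,0,0,0,0,0],[-1,0.26,0,0,0,0,0],[-1,0.11,0,0,0,0,0],[-1,0.06,0,0,0,0,0]]}}

```text
time_s: 6.32
tool_pos: [0.5003, 0.1003, 0.0877]
ee_rot: [[-0.001, 1.0, -0.006], [-0.0, -0.006, -1.0], [-1.0, -0.001, 0.0]]
force: [1.0, 0.3, -1.1]
grip_width: 0.239
```

>>> {"method": "move_arm", "body": {"plan": [[-1,0.04,0,0,0,0,0],[-1,0,0,0,0,0,0]]}}

```text
time_s: 6.58
tool_pos: [0.501, 0.1003, 0.0847]
ee_rot: [[0.001, 1.0, -0.006], [0.0, -0.006, -1.0], [-1.0, 0.001, -0.0]]
force: [0.1, -0.0, -0.4]
grip_width: 0.244
```

>>> {"method": "move_arm", "body": {"plan": [[-1,0.01,0,0,0,0,0],[0.2,0,0,0,0,0,0],[0.2,0,0,0,0,0,0],[0.2,-0.4,0,0,0,0,0],[0.2,-0.3,0,0,0,0,0],[0.2,0,-0.16,0.38,0,0,0],[0.2,0,-0.16,0.38,0,0,0],[0.2,0,-0.16,0.37,0,0,0]]}}

```text
time_s: 7.58
tool_pos: [0.4516, -0.0134, 0.1536]
ee_rot: [[0.001, 1.0, -0.005], [-0.0, -0.005, -1.0], [-1.0, 0.001, 0.0]]
force: [1.0, -0.8, 0.0]
grip_width: 0.598
```

```bash
python3 -c "
from h import *
o=manip.get_obs();print(o['tool_pos'])
f=grab('wrist');save(f,'w3')
for z in (.043,): print(lm(f,'vial_a_mid',z,.2))
s=grab('scene');print(lm(s,'vial_a_mid',.043,.2));save(s,'s3')
"
```

```text
[ 0.4516 -0.0134  0.1536]
[(0.64, [311.4, 233.8], [0.446, -0.0129])]
[(0.57, [307.0, 264.7], [0.4513, -0.012])]
```

View pics/w3.png

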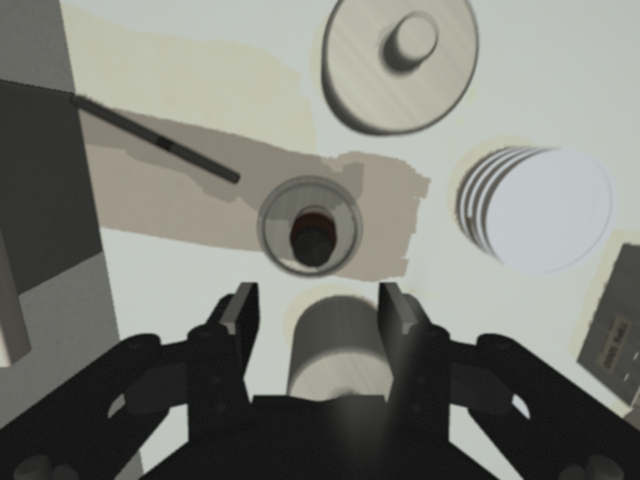

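View pics/s3.png

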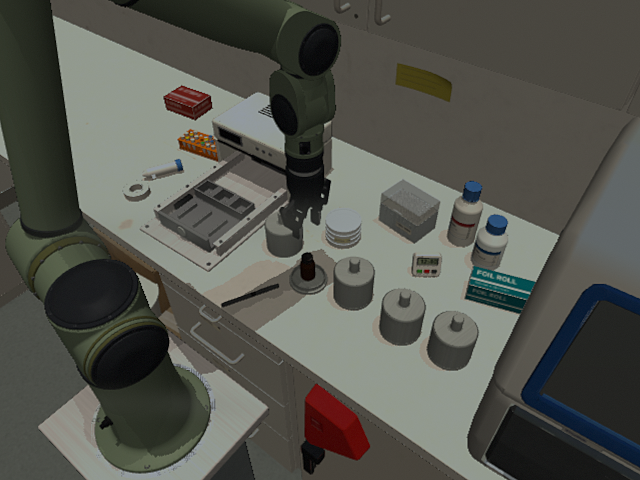

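>>> {"method": "move_arm", "body": {"force": 30, "plan": [[0.2,0.4,-0.03,0,0,0,0],[0.2,0.4,0,0,0,0,0],[0.2,0.34,0,0,0,0,0],[0.2,0,0,0,0,0,0],[-1,0,0,0,0,0,0],[-1,0,0,0,0,0,0],[-1,0,0,0,0,0,0]]}}

```text
time_s: 8.65
tool_pos: [0.4499, -0.0125, 0.0403]
ee_rot: [[0.002, 1.0, -0.006], [-0.0, -0.006, -1.0], [-1.0, 0.002, 0.0]]
force: [-0.5, -0.5, -0.2]
grip_width: 0.385
```

```bash
python3 -c "
from h import *
o=manip.get_obs();print(o['tool_pos'],o['grip_width'])
f=grab('wrist');save(f,'w4')
"
```

```text
[ 0.4499 -0.0125  0.0403] 0.38505702060670605
```

View pics/w4.png

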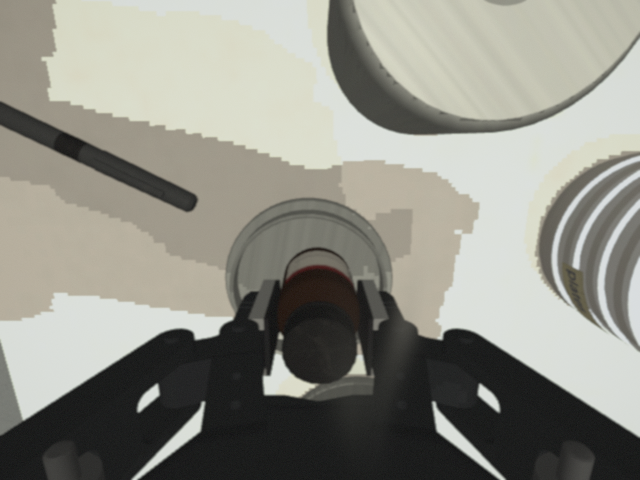

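```bash
python3 -c "
from h import *
plan([([.45,-.0125,.15],RZ(-90),50),([.47,.22,.22],RZ(-90),50)],-1)
"
```

```text
[[-1.0,-0.37,0.0,0.0,0.0,0.0,0.0],[-1.0,-0.36,0.0,0.0,0.0,0.0,0.0],[-1.0,-0.37,0.0,0.0,-0.01,0.0,0.0],[-1.0,-0.14,0.04,-0.46,0.0,0.0,0.0],[-1.0,-0.14,0.04,-0.47,0.0,0.0,0.0],[-1.0,-0.14,0.04,-0.46,0.0,0.0,0.0],[-1.0,-0.14,0.05,-0.47,0.0,0.0,0.0],[-1.0,-0.14,0.04,-0.46,0.0,0.0,0.0]]
end [0.47   0.2196 0.2202]
```

>>> {"method": "move_arm", "body": {"plan": [[-1,-0.37,0,0,0,0,0],[-1,-0.36,0,0,0,0,0],[-1,-0.37,0,0,-0.01,0,0],[-1,-0.14,0.04,-0.46,0,0,0],[-1,-0.14,0.04,-0.47,0,0,0],[-1,-0.14,0.04,-0.46,0,0,0],[-1,-0.14,0.05,-0.47,0,0,0],[-1,-0.14,0.04,-0.46,0,0,0]]}}

```text
time_s: 9.7
tool_pos: [0.4695, 0.2212, 0.2203]
ee_rot: [[0.001, 1.0, 0.002], [0.0, 0.002, -1.0], [-1.0, 0.001, -0.0]]
force: [0.9, -0.7, -0.2]
grip_width: 0.39
```

>>> {"method": "move_arm", "body": {"plan": [[-1,0,0,0,0,0,0],[-1,0,0,0,0,0,0]]}}

```text
time_s: 9.95
tool_pos: [0.4689, 0.2192, 0.2191]
ee_rot: [[-0.001, 1.0, 0.002], [-0.001, 0.002, -1.0], [-1.0, -0.001, 0.001]]
force: [-0.5, 0.6, -0.2]
grip_width: 0.384
```

```bash
python3 -c "
from h import *
o=manip.get_obs();print(o['tool_pos'],o['grip_width'],o['force'])
f=grab('wrist');save(f,'w5')
for q,z in [('station_1',.046),('boss',.036),('carriage',.008),('mouth',.06)]: print(q,*lm(f,q,z,.2),sep='\n  ')
"
```

```text
[0.4689 0.2192 0.2191] 0.38426333966763115 [-0.4707  0.5696 -0.1946]
station_1
  (0.93, [361.8, 173.8], [0.5071, 0.2582])
  (0.89, [361.4, 20.4], [0.5024, 0.3795])
  (0.7, [360.2, 101.3], [0.5035, 0.3188])
boss
  (0.69, [180.7, 107.5], [0.3475, 0.3143])
  (0.32, [469.2, 105.6], [0.6001, 0.3165])
carriage
  (0.74, [355.6, 104.3], [0.5035, 0.3198])
mouth
  (0.77, [504.1, 100.5], [0.6181, 0.3184])
  (0.41, [355.3, 359.3], [0.5055, 0.0776])
```

View pics/w5.png

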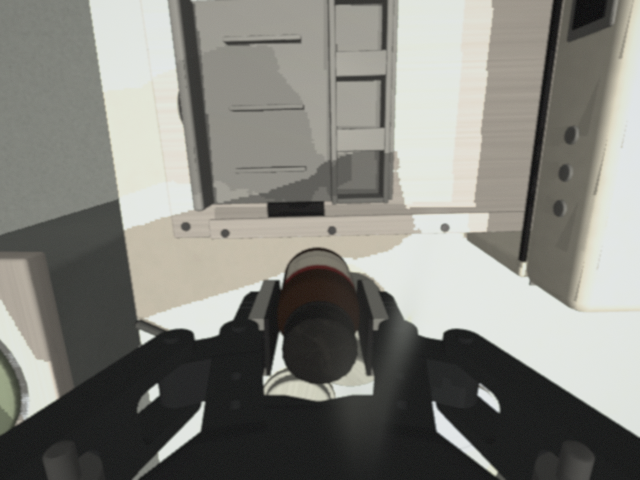

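```bash
cat > m.py <<'E'
from h import *
E
python3 - <<'E'
import cv2
im=cv2.imread('pics/w5.png')[0:250,150:560]; cv2.imwrite('pics/c5.png',cv2.resize(im,None,fx=1.95,fy=2.2,interpolation=3))
E
python3 -c "
from h import *
f=grab('wrist')
for p in [(225,233),(332,230),(445,228)]: print(atz(f,p,.044))
for p in [(180.7,107.5)]: print(atz(f,p,.036))
"
```

```text
[0.381  0.2023 0.044 ]
[0.4816 0.2053 0.044 ]
[0.5872 0.2073 0.044 ]
[0.348 0.314 0.036]
```

View pics/c5.png

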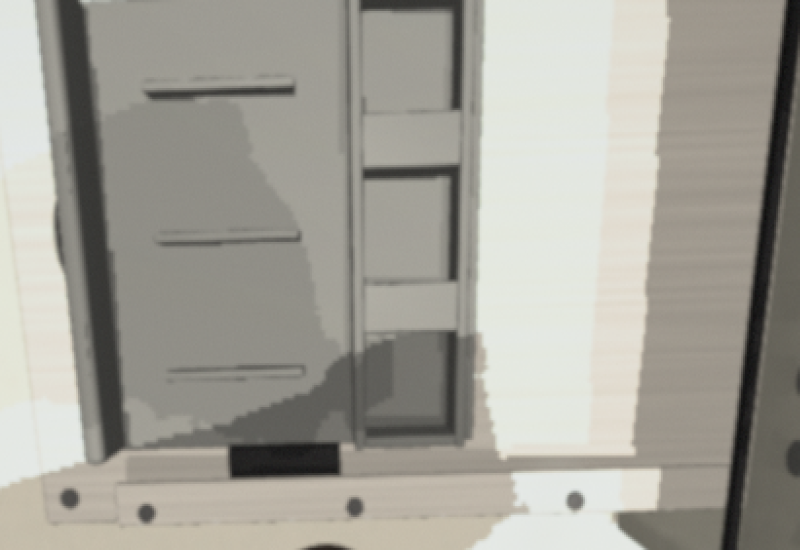

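```bash
python3 -c "
from h import *
f=grab('wrist')
for n,c in [('s3',[(337,150.5),(384.5,150),(385,196.5),(337,197)]),('s2',[(336.5,78),(385,77.5),(385,128),(336.5,128)])]:
  P=np.array([atz(f,p,.039) for p in c]);print(n,P[:,:2],P.mean(0))
"
```

```text
s3 [[0.4855 0.2777]
 [0.528  0.2781]
 [0.5307 0.2362]
 [0.4862 0.2357]] [0.5076 0.257  0.039 ]
s2 [[0.4842 0.3376]
 [0.5254 0.338 ]
 [0.5275 0.297 ]
 [0.4848 0.2969]] [0.5055 0.3174 0.039 ]
```

```bash
python3 -c "
from h import *
o=manip.get_obs();t=o['tool_pos'];print(t)
f=grab('wrist')
print('cap',atz(f,(320,343),t[2]+.038)-t, proj(f,t+[0,0,.038]),proj(f,t+[0,0,-.032]))
plan([([.504,.3775,.12],RZ(-88.6),50),([.503,.3785,.07],RZ(-88.6),50)],-1)
"
```

```text
[0.4694 0.2189 0.2192]
cap [0.0001 0.0021 0.038 ] [319.7581 348.2572] [319.2434 273.0907]
[[-1.0,0.25,0.09,-0.4,-0.01,0.0,0.0],[-1.0,0.25,0.09,-0.39,-0.01,0.0,0.0],[-1.0,0.25,0.09,-0.4,0.0,0.0,0.0],[-1.0,0.24,0.09,-0.39,-0.01,0.0,0.0],[-1.0,0.5,-0.01,-0.01,0.0,0.0,0.0]]
end [0.5027 0.3784 0.0702]
```

>>> {"method": "move_arm", "body": {"plan": [[-1,0.25,0.09,-0.4,-0.01,0,0],[-1,0.25,0.09,-0.39,-0.01,0,0],[-1,0.25,0.09,-0.4,0,0,0],[-1,0.24,0.09,-0.38,-0.01,0,0],[-1,0,0,0,0,0,0],[-1,0.1,0,0,0,0,0]]}}

```text
time_s: 11.1
tool_pos: [0.504, 0.3769, 0.1106]
ee_rot: [[0.001, 1.0, 0.025], [0.0, 0.025, -1.0], [-1.0, 0.001, -0.0]]
force: [0.6, -0.7, -0.5]
grip_width: 0.39
```

```bash
python3 -c "
from h import *
o=manip.get_obs();print(o['tool_pos'],o['force'])
f=grab('wrist');save(f,'w6')
s=grab('scene'); cv2.imwrite('pics/s6.png',cv2.resize(s['img'][120:280,120:340],None,fx=3,fy=3,interpolation=3)[:,:,::-1])
"
```

```text
[0.504  0.3769 0.1106] [ 0.6412 -0.6759 -0.5251]
```

View pics/w6.png

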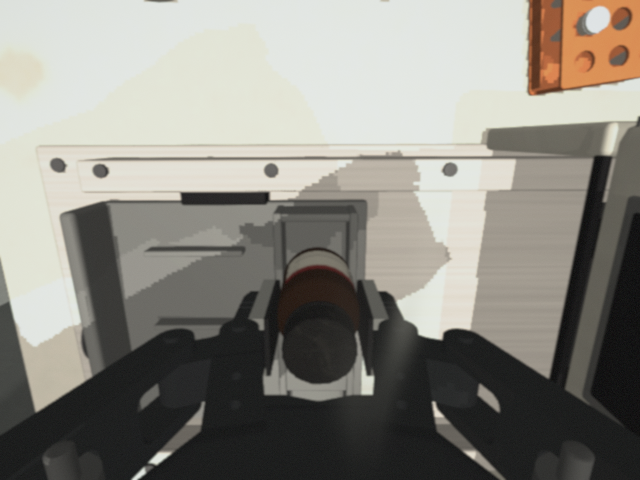

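View pics/s6.png

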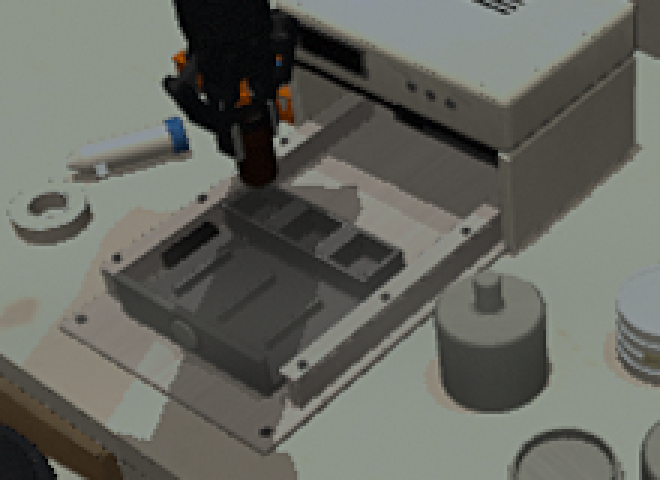

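```bash
python3 -c "
from h import *
f=grab('wrist')
for p in [(282,218),(355,217)]: print(atz(f,p,.039))
for c in [(-.0205,.0205),(.0205,.0205),(.0205,-.0205),(-.0205,-.0205)]: print(proj(f,[.503+c[0],.3785+c[1],.039]))
cv2.imwrite('pics/c6.png',cv2.resize(f['img'][180:430,240:400],None,fx=4,fy=2.4,interpolation=3)[:,:,::-1])
"
```

```text
[0.4793 0.3967 0.039 ]
[0.5249 0.3985 0.039 ]
[287.0757 214.5479]
[352.8124 216.1731]
[349.5882 277.3805]
[287.0054 275.8919]
```

View pics/c6.png

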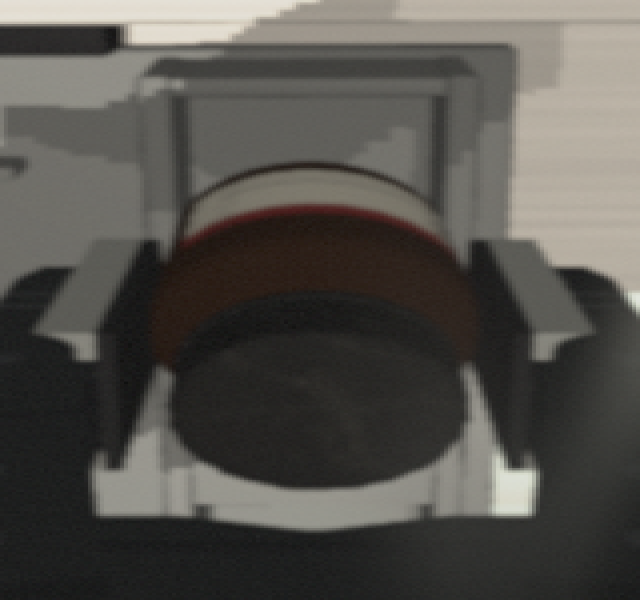

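>>> {"method": "move_arm", "body": {"plan": [[-1,0.3,-0.01,0,0,0,0],[-1,0.2,0,0,0,0,0],[-1,0.15,0,0,0,0,0],[-1,0,0,0,0,0,0]]}}

```text
time_s: 11.75
tool_pos: [0.5026, 0.3774, 0.0478]
ee_rot: [[0.0, 1.0, 0.025], [0.002, 0.025, -1.0], [-1.0, 0.001, -0.002]]
force: [-4.6, -0.4, 11.1]
grip_width: 0.385
```

>>> {"method": "move_arm", "body": {"plan": [[-1,0.02,0,0,0,0,0],[-1,0,0,0,0,0,0]]}}

```text
time_s: 12.0
tool_pos: [0.5026, 0.3776, 0.0477]
ee_rot: [[0.001, 1.0, 0.025], [0.003, 0.025, -1.0], [-1.0, 0.001, -0.003]]
force: [-8.4, -2.2, 22.6]
grip_width: 0.387
```

>>> {"method": "move_arm", "body": {"plan": [[-1,-0.02,0,0,0,0,0],[-1,0,0,0,0,0,0],[0,0,0,0,0,0,0],[0,0,0,0,0,0,0],[0,-0.3,0,0,0,0,0],[0,-0.6,0,0,0,0,0],[0,0,0,0,0,0,0]]}}

```text
time_s: 12.88
tool_pos: [0.506, 0.3788, 0.1404]
ee_rot: [[0.008, 1.0, 0.025], [0.005, 0.025, -1.0], [-1.0, 0.008, -0.004]]
force: [0.4, -1.0, -0.0]
grip_width: 0.5
```

```bash
python3 -c "
from h import *
o=manip.get_obs();print(o['tool_pos'],o['force'])
f=grab('wrist');save(f,'w7')
s=grab('side'); cv2.imwrite('pics/s7.png',cv2.resize(s['img'][100:280,170:400],None,fx=3,fy=3,interpolation=3)[:,:,::-1])
"
```

```text
[0.506  0.3788 0.1404] [ 0.3859 -1.0005 -0.0474]
```

View pics/w7.png

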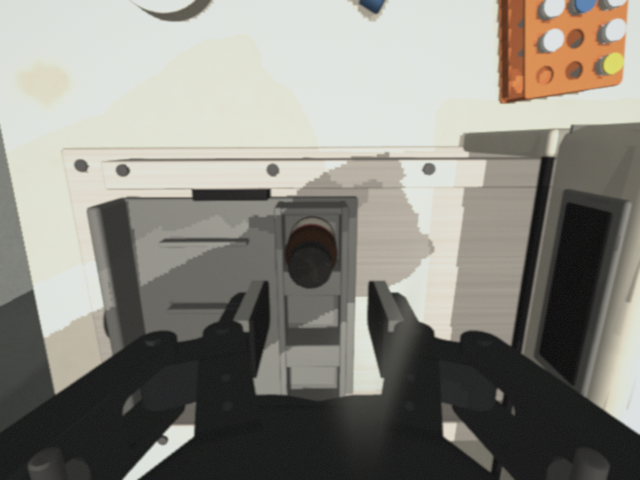

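View pics/s7.png

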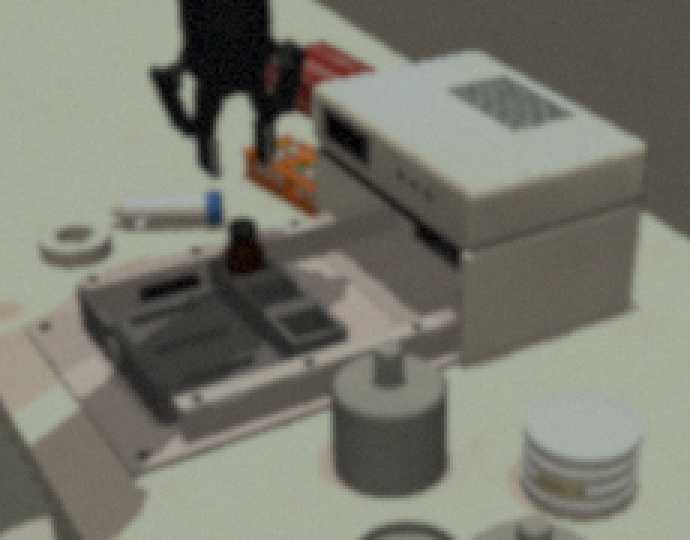

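```bash
python3 -c "
from h import *
plan([([.5,.24,.18],RZ(-90),55),([.501,.1003,.15],RZ(-90),55),([.501,.1003,.084],RZ(-90),35)],0.1)
"
```

```text
[[0.1,-0.15,-0.02,0.46,0.01,0.0,0.0],[0.1,-0.15,-0.02,0.45,0.01,0.0,0.0],[0.1,-0.14,-0.01,0.46,0.01,0.0,0.0],[0.1,0.1,0.0,0.47,0.0,0.0,0.0],[0.1,0.1,0.0,0.46,0.0,0.0,0.0],[0.1,0.1,0.0,0.47,0.0,0.0,0.0],[0.1,0.33,0.0,0.0,0.0,0.0,0.0],[0.1,0.33,0.0,0.0,0.0,0.0,0.0]]
end [0.5008 0.1    0.0836]
```

>>> {"method": "move_arm", "body": {"plan": [[0.1,-0.15,-0.02,0.46,0.01,0,0],[0.1,-0.15,-0.02,0.45,0.01,0,0],[0.1,-0.14,-0.01,0.46,0.01,0,0],[0.1,0.1,0,0.47,0,0,0],[0.1,0.1,0,0.46,0,0,0],[0.1,0.1,0,0.47,0,0,0],[0.1,0.33,0,0,0,0,0],[0.1,0.32,0,0,0,0,0]]}}

```text
time_s: 13.98
tool_pos: [0.4991, 0.0989, 0.0821]
ee_rot: [[-0.002, 1.0, -0.0], [-0.0, -0.0, -1.0], [-1.0, -0.002, 0.0]]
force: [-0.7, 0.2, -0.7]
grip_width: 0.548
```

>>> {"method": "move_arm", "body": {"force": 50, "plan": [[0.1,0,0,0,0,0,0],[-1,0,0,0,0,0,0],[-1,0,0,0,0,0,0],[-1,0,0,0,0,0,0]]}}

```text
time_s: 14.48
tool_pos: [0.5009, 0.1002, 0.0851]
ee_rot: [[0.002, 1.0, 0.002], [0.0, 0.002, -1.0], [-1.0, 0.002, -0.0]]
force: [0.1, -0.1, -0.8]
grip_width: 0.237
```

```bash
python3 -c "
from h import *
o=manip.get_obs();print(o['tool_pos'],o['force'],o['grip_width'])
f=grab('wrist');save(f,'w8')
plan([([.501,.1003,.13],RZ(-90),25),([.446,-.0194,.13],RZ(-90),45),([.446,-.0194,.107],RZ(-90),25)],-1)
"
```

```text
[0.5009 0.1002 0.0851] [ 0.1436 -0.0794 -0.8114] 0.2370401042531289
[[-1.0,-0.23,0.0,0.0,0.0,0.0,0.0],[-1.0,-0.22,0.0,0.0,0.0,0.0,0.0],[-1.0,0.0,-0.18,0.4,0.0,0.0,0.0],[-1.0,0.0,-0.19,0.4,0.0,0.0,0.0],[-1.0,0.0,-0.18,0.39,0.0,0.0,0.0],[-1.0,0.23,0.0,0.0,0.0,0.0,0.0]]
end [ 0.4461 -0.019   0.1069]
```

View pics/w8.png

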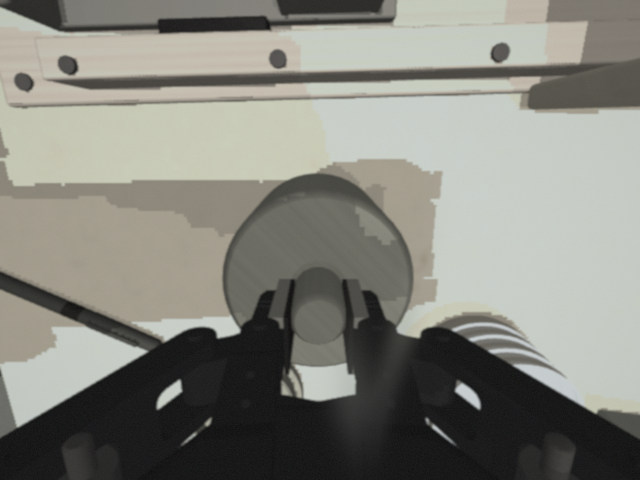

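>>> {"method": "move_arm", "body": {"plan": [[-1,-0.23,0,0,0,0,0],[-1,-0.22,0,0,0,0,0],[-1,0,-0.18,0.4,0,0,0],[-1,0,-0.19,0.4,0,0,0],[-1,0,-0.18,0.39,0,0,0],[-1,0.2,0,0,0,0,0],[-1,0,0,0,0,0,0]]}}

```text
time_s: 15.4
tool_pos: [0.4445, -0.0193, 0.1088]
ee_rot: [[-0.002, 1.0, 0.001], [0.0, 0.001, -1.0], [-1.0, -0.002, -0.0]]
force: [-0.2, -0.4, -1.8]
grip_width: 0.24
```

```bash
python3 -c "
from h import *
o=manip.get_obs();print(o['tool_pos'],o['force'],o['grip_width'])
plan([([.446,-.0194,.0925],RZ(-90),8)],-1)
"
```

```text
[ 0.4445 -0.0193  0.1088] [-0.1763 -0.3656 -1.8047] 0.23984636382107138
[[-1.0,0.05,0.01,0.0,0.0,0.0,0.0],[-1.0,0.06,0.0,0.0,0.0,0.0,0.0],[-1.0,0.05,0.01,0.0,0.0,0.0,0.0]]
end [ 0.4465 -0.0193  0.0928]
```

>>> {"method": "move_arm", "body": {"plan": [[-1,0.05,0.0,0,0,0,0],[-1,0.06,0,0,0,0,0],[-1,0.05,0,0,0,0,0],[-1,0,0,0,0,0,0]]}}

```text
time_s: 15.9
tool_pos: [0.4456, -0.0189, 0.0931]
ee_rot: [[-0.0, 1.0, 0.003], [0.0, 0.003, -1.0], [-1.0, -0.0, -0.0]]
force: [-0.4, 0.5, -1.5]
grip_width: 0.238
```

Rim is at ~9 mm, inside the neck zone with no contact force. Release and look at the result while moving to tin 2.

>>> {"method": "move_arm", "body": {"plan": [[-1,0.02,0,0,0,0,0],[0.2,0,0,0,0,0,0],[0.2,0,0,0,0,0,0],[0.2,-0.3,0,0,0,0,0],[0.2,-0.3,0,0,0,0,0],[0.2,0,0.12,0.5,0,0,0],[0.2,0,0.12,0.57,0,0,0],[0.2,0,0,0,0,0,0]]}}

```text
time_s: 16.9
tool_pos: [0.4711, -0.1297, 0.1515]
ee_rot: [[0.002, 1.0, -0.003], [-0.002, -0.003, -1.0], [-1.0, 0.002, 0.002]]
force: [0.2, 1.0, 0.4]
grip_width: 0.599
```

```bash
python3 -c "
from h import *
o=manip.get_obs();print(o['tool_pos'],o['force'],o['grip_width'])
f=grab('wrist');save(f,'w9');print(lm(f,'lid_1_knob',.102,.2))
s=grab('scene');print(lm(s,'lid_1_knob',.102,.2)); cv2.imwrite('pics/s9.png',cv2.resize(s['img'][200:380,230:500],None,fx=2.8,fy=2.8,interpolation=3)[:,:,::-1])
"
```

```text
[ 0.4711 -0.1297  0.1515] [0.183  1.0146 0.3713] 0.5994193132358926
[(0.76, [266.6, 44.1], [0.4454, -0.0153])]
[(0.88, [308.6, 249.2], [0.449, -0.0204])]
```

View pics/w9.png

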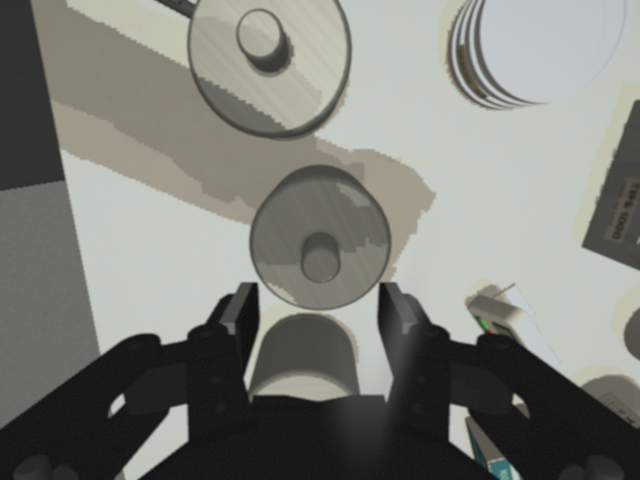

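View pics/s9.png

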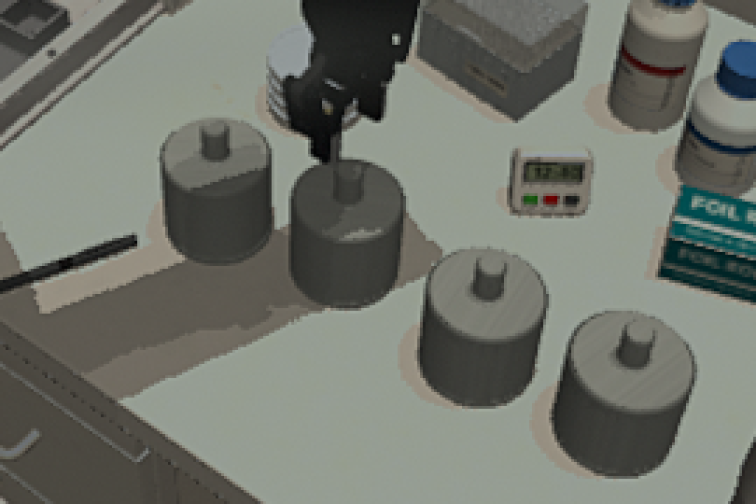

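```bash
python3 -c "
from h import *
f=grab('wrist')
print(atz(f,(320.5,263),.118),lm(f,'lid_2_knob',.102,.2),atz(f,(320,233),.086))
"
```

```text
[ 0.4697 -0.1197  0.118 ] [(0.7, [325.1, 267.9], [0.4725, -0.1285])] [ 0.4695 -0.1117  0.086 ]
```

```bash
python3 -c "
from h import *
f=grab('wrist')
print(atz(f,(320.,246),.086));cv2.imwrite('pics/c9.png',cv2.resize(f['img'][150:330,230:410],None,fx=3,fy=3,interpolation=3)[:,:,::-1])
for y in (-.12,-.128):
  print(y,proj(f,[.4705,y,.118]),proj(f,[.4705,y,.086]),proj(f,[.4705,y+.045,.086]),proj(f,[.4705,y-.045,.086]))
"
```

```text
[ 0.4699 -0.1199  0.086 ]
-0.12 [321.4547 263.7641] [321.0284 246.1243] [321.5109 172.9994] [320.5963 311.6033]
-0.128 [321.3566 277.6987] [320.9481 258.2879] [321.421  186.6171] [320.5242 322.5338]
```

View pics/c9.png

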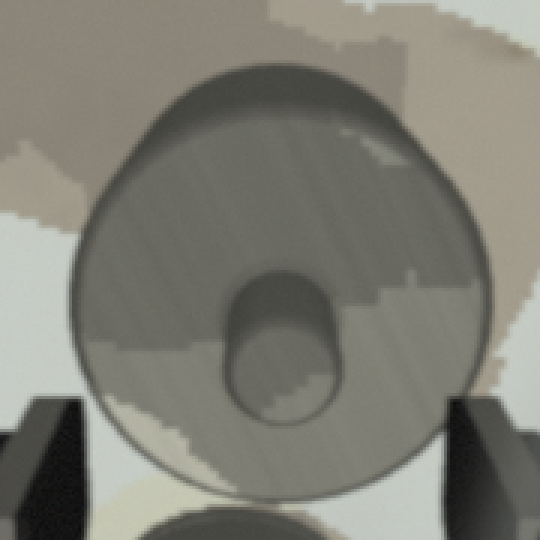

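>>> {"method": "move_arm", "body": {"plan": [[0.2,0.3,0.01,-0.03,0,0,0],[0.2,0.3,0,0,0,0,0],[0.2,0,0,0,0,0,0],[-1,0,0,0,0,0,0],[-1,0,0,0,0,0,0],[-1,0,0,0,0,0,0]]}}

```text
time_s: 18.0
tool_pos: [0.4717, -0.1234, 0.0924]
ee_rot: [[0.002, 1.0, 0.002], [-0.001, 0.002, -1.0], [-1.0, 0.002, 0.001]]
force: [0.1, 0.1, 4.7]
grip_width: 0.241
```

```bash
python3 -c "
from h import *
o=manip.get_obs();print(o['tool_pos'],o['force'],o['grip_width'])
f=grab('wrist');save(f,'w10')"
```

```text
[ 0.4717 -0.1234  0.0924] [0.1266 0.13   4.6687] 0.24125136290167432
```

View pics/w10.png

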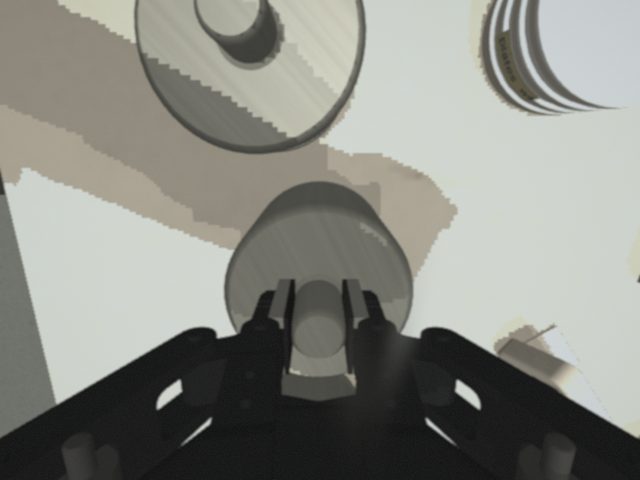

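>>> {"method": "move_arm", "body": {"plan": [[-1,-0.2,0,0,0,0,0],[-1,-0.4,0,0,0,0,0],[-1,-0.3,0,0,0,0,0],[-1,0,0,0,0,0,0]]}}

```text
time_s: 18.55
tool_pos: [0.4723, -0.1238, 0.1835]
ee_rot: [[0.004, 1.0, 0.002], [-0.002, 0.002, -1.0], [-1.0, 0.004, 0.002]]
force: [-0.8, 0.6, -2.0]
grip_width: 0.241
```

```bash
python3 -c "
from h import *
f=grab('scene')
for q in ['vial_a_mid','weight_mid']: print(q,lm(f,q,.043,.2))
s=grab('side')
for q in ['vial_a_mid','weight_mid']: print(q,lm(s,q,.043,.2))
im=np.hstack([cv2.resize(f['img'][180:380,230:500],None,fx=1.45,fy=1.45),cv2.resize(s['img'][180:380,230:500],None,fx=1.45,fy=1.45)])
cv2.imwrite('pics/s11.png',im[:,:,::-1]);print(manip.get_obs()['tool_pos'])"
```

```text
vial_a_mid [(0.73, [209.5, 184.4], [0.5175, 0.3829])]
weight_mid []
vial_a_mid [(0.5, [251.4, 187.3], [0.5048, 0.3844])]
weight_mid []
[ 0.4699 -0.1228  0.18  ]
```

View pics/s11.png

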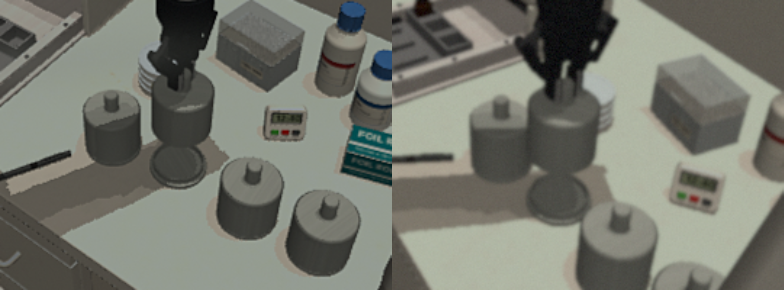

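>>> {"method": "move_arm", "body": {"plan": [[-1,0.4,0,0,0,0,0],[-1,0.28,0,0,0,0,0],[-1,0.1,0,0,0,0,0],[-1,0.08,0,0,0,0,0],[-1,0.03,0,0,0,0,0],[-1,0,0,0,0,0,0]]}}

```text
time_s: 19.6
tool_pos: [0.4708, -0.1231, 0.0925]
ee_rot: [[-0.0, 1.0, 0.002], [0.0, 0.002, -1.0], [-1.0, -0.0, -0.0]]
force: [-0.8, -0.1, 1.3]
grip_width: 0.237
```

>>> {"method": "move_arm", "body": {"plan": [[0.2,0,0,0,0,0,0],[0.2,0,0,0,0,0,0],[0.2,-0.4,0,0,0,0,0],[0.2,-0.3,0,0,0,0,0],[0.2,0,-0.03,0.46,0,0,0],[0.2,0,-0.03,0.46,0,0,0],[0.2,0,-0.03,0.46,0,0,0],[0.2,0,0,0,0,0,0]]}}

```text
time_s: 20.6
tool_pos: [0.4622, -0.2642, 0.1624]
ee_rot: [[0.001, 1.0, -0.002], [-0.001, -0.002, -1.0], [-1.0, 0.001, 0.001]]
force: [0.4, 0.5, -0.1]
grip_width: 0.6
```

```bash
cat > k.py <<'E'
import sys
from h import *
f=grab('wrist');save(f,sys.argv[1]);o=manip.get_obs();print(o['tool_pos'],lm(f,'lid_2_knob',.102,.2))
cv2.imwrite('pics/%sc.png'%sys.argv[1],cv2.resize(f['img'][150:330,230:410],None,fx=3,fy=3,interpolation=3)[:,:,::-1])
for dy in (0,.004,.008): print(dy,proj(f,o['tool_pos']+[0,dy,.118-o['tool_pos'][2]]))
E
python3 k.py w12
```

```text
[ 0.4618 -0.2622  0.1622] []
0 [318.4918 261.6351]
0.004 [318.4816 254.9552]
0.008 [318.4713 248.2022]
```

View pics/w12.png

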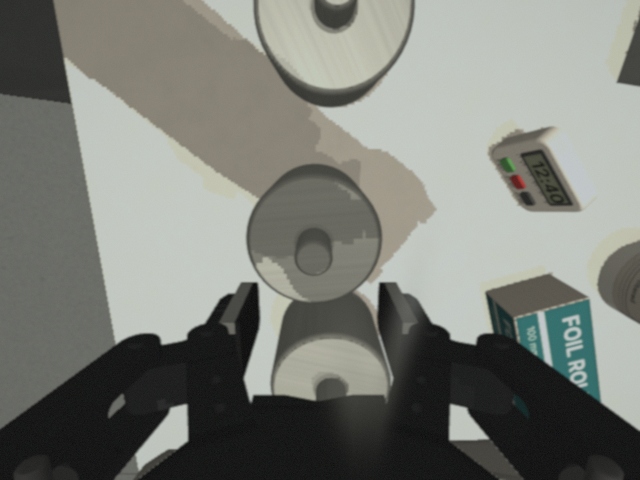

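>>> {"method": "move_arm", "body": {"plan": [[0.2,0.35,-0.03,-0.01,0,0,0],[0.2,0.34,0,0,0,0,0],[0.2,0,0,0,0,0,0],[-1,0,0,0,0,0,0],[-1,0,0,0,0,0,0],[-1,0,0,0,0,0,0]]}}

```text
time_s: 21.45
tool_pos: [0.4602, -0.2606, 0.0947]
ee_rot: [[0.003, 1.0, 0.002], [-0.001, 0.002, -1.0], [-1.0, 0.003, 0.001]]
force: [0.6, -0.5, 3.9]
grip_width: 0.237
```

>>> {"method": "move_arm", "body": {"plan": [[-1,-0.2,0,0,0,0,0],[-1,-0.4,0,0,0,0,0],[-1,-0.3,0,0,0,0,0],[-1,0,0,0,0,0,0]]}}

```text
time_s: 21.95
tool_pos: [0.4605, -0.2613, 0.1858]
ee_rot: [[0.004, 1.0, 0.002], [-0.003, 0.002, -1.0], [-1.0, 0.004, 0.003]]
force: [0.0, -0.4, -2.0]
grip_width: 0.237
```

```bash
cat > v.py <<'E'
import sys
from h import *
f=grab('scene')
for q in ['vial_a_mid','weight_mid']: print(q,lm(f,q,.043,.2))
s=grab('side')
for q in ['vial_a_mid','weight_mid']: print(q,lm(s,q,.043,.2))
im=np.hstack([cv2.resize(f['img'][180:380,230:500],None,fx=1.45,fy=1.45),cv2.resize(s['img'][230:430,230:500],None,fx=1.45,fy=1.45)])
cv2.imwrite('pics/%s.png'%sys.argv[1],im[:,:,::-1]);print(manip.get_obs()['tool_pos'])
E
python3 v.py s13
```

```text
vial_a_mid [(0.77, [208.0, 180.4], [0.5271, 0.3988]), (0.5, [252.7, 187.8], [0.5786, 0.2798])]
weight_mid []
vial_a_mid [(0.52, [251.0, 187.3], [0.5038, 0.385])]
weight_mid [(0.41, [297.8, 180.8], [0.6351, 0.3537])]
[ 0.4582 -0.2596  0.1819]
```

View pics/s13.png

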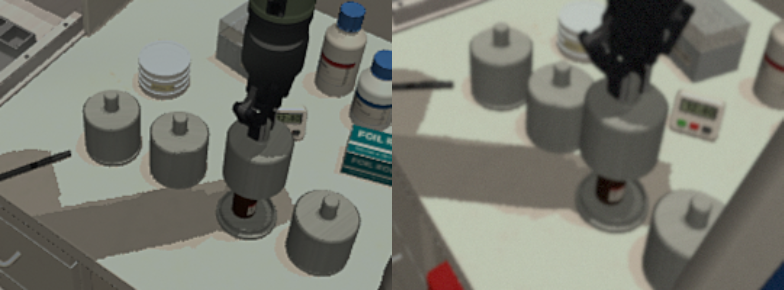

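```bash
python3 -c "
from h import *
plan([([.345,-.165,.182],RZ(-90),50),([.345,-.165,.095],RZ(-90),30)],-1)"
```

```text
[[-1.0,0.0,-0.38,-0.32,0.0,0.0,0.0],[-1.0,0.0,-0.38,-0.31,0.0,0.0,0.0],[-1.0,0.0,-0.37,-0.32,0.0,0.0,0.0],[-1.0,0.29,0.0,0.0,0.0,0.0,0.0],[-1.0,0.29,0.0,0.0,0.0,0.0,0.0],[-1.0,0.29,0.0,0.0,0.0,0.0,0.0]]
end [ 0.3448 -0.1646  0.0953]
```

>>> {"method": "move_arm", "body": {"plan": [[-1,0,-0.38,-0.32,0,0,0],[-1,0,-0.38,-0.31,0,0,0],[-1,0,-0.37,-0.32,0,0,0],[-1,0.29,0,0,0,0,0],[-1,0.29,0,0,0,0,0],[-1,0.27,0,0,0,0,0],[-1,0.06,0,0,0,0,0],[-1,0,0,0,0,0,0]]}}

```text
time_s: 23.25
tool_pos: [0.3456, -0.1652, 0.0922]
ee_rot: [[-0.001, 1.0, 0.002], [0.001, 0.002, -1.0], [-1.0, -0.001, -0.001]]
force: [0.2, 0.6, -1.3]
grip_width: 0.24
```

>>> {"method": "move_arm", "body": {"plan": [[-1,0.03,0,0,0,0,0],[-1,0,0,0,0,0,0]]}}

```text
time_s: 23.5
tool_pos: [0.3462, -0.1657, 0.0898]
ee_rot: [[0.001, 1.0, 0.002], [-0.001, 0.002, -1.0], [-1.0, 0.001, 0.001]]
force: [0.6, 0.3, -1.0]
grip_width: 0.236
```

>>> {"method": "move_arm", "body": {"plan": [[-1,0.03,0,0,0,0,0],[-1,0,0,0,0,0,0]]}}

```text
time_s: 23.75
tool_pos: [0.3463, -0.1657, 0.0867]
ee_rot: [[0.001, 1.0, 0.002], [-0.001, 0.002, -1.0], [-1.0, 0.001, 0.001]]
force: [-0.4, 0.1, 3.7]
grip_width: 0.237
```

>>> {"method": "move_arm", "body": {"plan": [[0.2,0,0,0,0,0,0],[0.2,0,0,0,0,0,0],[0.2,-0.4,0,0,0,0,0],[0.2,-0.3,0,0,0,0,0],[0.2,0,0.37,0.31,0,0,0],[0.2,0,0.37,0.31,0,0,0],[0.2,0,0.37,0.3,0,0,0],[0.2,0,0,0,0,0,0]]}}

```text
time_s: 24.75
tool_pos: [0.4593, -0.2593, 0.1558]
ee_rot: [[0.001, 1.0, 0.001], [-0.001, 0.001, -1.0], [-1.0, 0.001, 0.001]]
force: [-1.4, 1.4, 0.3]
grip_width: 0.6
```

```bash
cat > vv.py <<'E'
import sys
from h import *
o=manip.get_obs();t=o['tool_pos'];print(t)
f=grab('wrist');save(f,sys.argv[1])
cv2.imwrite('pics/%sc.png'%sys.argv[1],cv2.resize(f['img'][150:330,230:410],None,fx=3,fy=3,interpolation=3)[:,:,::-1])
print(lm(f,'vial_a_mid',.043,.2))
for dx in (-.01,0,.01):
  for dy in (-.01,0,.01): print((dx,dy),proj(f,[t[0]+dx,t[1]+dy,.078]).round(1),end=' ')
E
python3 vv.py w14
```

```text
[ 0.4593 -0.2593  0.1558]
[]
(-0.01, -0.01) [303.9 261.6] (-0.01, 0) [303.7 247.4] (-0.01, 0.01) [303.6 232.7] (0, -0.01) [318.8 261.6] (0, 0) [318.9 247.4] (0, 0.01) [318.9 232.8] (0.01, -0.01) [333.8 261.7] (0.01, 0) [334.  247.4] (0.01, 0.01) [334.2 232.8]
```

View pics/w14.png

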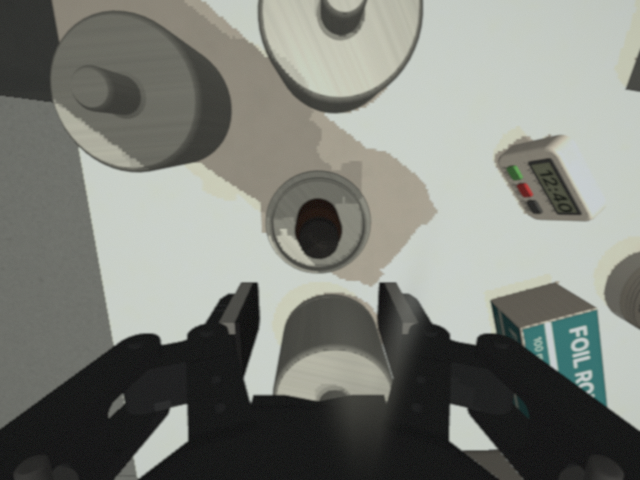

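View pics/w14c.png

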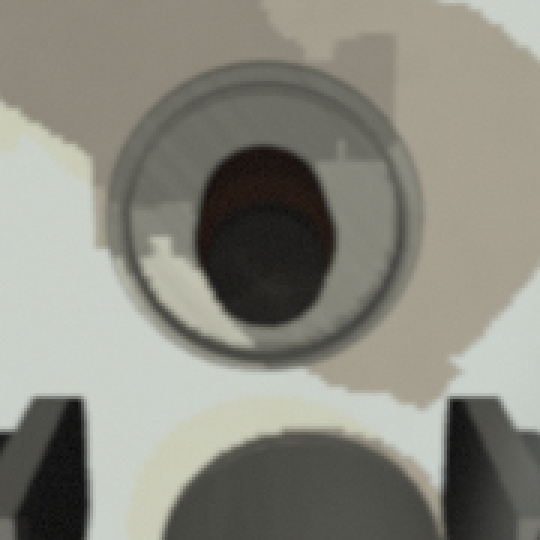

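>>> {"method": "move_arm", "body": {"force": 30, "plan": [[0.2,0.4,0,-0.07,0,0,0],[0.2,0.4,0,0,0,0,0],[0.2,0.36,0,0,0,0,0],[0.2,0,0,0,0,0,0],[-1,0,0,0,0,0,0],[-1,0,0,0,0,0,0],[-1,0,0,0,0,0,0]]}}

```text
time_s: 25.72
tool_pos: [0.4579, -0.2508, 0.0417]
ee_rot: [[0.002, 1.0, 0.002], [-0.002, 0.002, -1.0], [-1.0, 0.002, 0.002]]
force: [0.3, 0.1, 3.4]
grip_width: 0.387
```

```bash
python3 -c "
from h import *
o=manip.get_obs();t=o['tool_pos'];print(t,o['grip_width'])
f=grab('wrist');save(f,'w15');print(proj(f,[t[0],t[1],.078]))
plan([([.46,-.252,.165],RZ(-90),50),([.47,0,.22],RZ(-90),55),([.47,.22,.22],RZ(-90),55)],-1)
"
```

```text
[ 0.4579 -0.2508  0.0417] 0.3871585283623142
[319.9721 345.6116]
[[-1.0,-0.41,0.01,0.0,0.0,0.0,0.0],[-1.0,-0.41,0.01,0.01,0.0,0.0,0.0],[-1.0,-0.41,0.0,0.0,0.0,0.0,0.0],[-1.0,-0.11,0.02,-0.5,0.0,0.0,0.0],[-1.0,-0.11,0.02,-0.5,0.0,0.0,0.0],[-1.0,-0.11,0.02,-0.5,0.0,0.0,0.0],[-1.0,-0.11,0.02,-0.51,0.0,0.0,0.0],[-1.0,-0.12,0.03,-0.5,0.0,0.0,0.0]]
[[-1.0,0.0,0.0,-0.55,0.0,0.0,0.0],[-1.0,0.0,0.0,-0.55,0.0,0.0,0.0],[-1.0,0.0,0.0,-0.55,0.0,0.0,0.0],[-1.0,0.0,0.0,-0.55,0.0,0.0,0.0]]
end [0.4696 0.2195 0.2199]
```

View pics/w15.png

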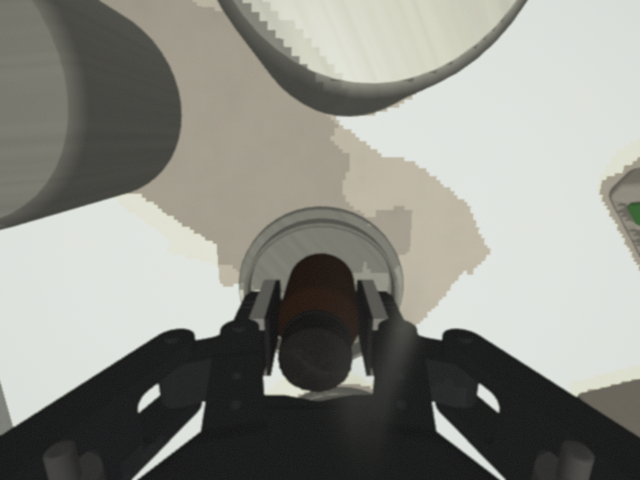

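>>> {"method": "move_arm", "body": {"plan": [[-1,-0.41,0.01,0,0,0,0],[-1,-0.41,0.01,0.01,0,0,0],[-1,-0.41,0,0,0,0,0],[-1,-0.11,0.02,-0.5,0,0,0],[-1,-0.11,0.02,-0.5,0,0,0],[-1,-0.11,0.02,-0.5,0,0,0],[-1,-0.11,0.02,-0.51,0,0,0],[-1,-0.12,0.03,-0.5,0,0,0]]}}

```text
time_s: 26.78
tool_pos: [0.4692, 0.0015, 0.22]
ee_rot: [[0.001, 1.0, 0.002], [-0.0, 0.002, -1.0], [-1.0, 0.001, 0.0]]
force: [0.7, 0.4, -0.9]
grip_width: 0.386
```

>>> {"method": "move_arm", "body": {"plan": [[-1,0,0,-0.55,0,0,0],[-1,0,0,-0.55,0,0,0],[-1,0,0,-0.55,0,0,0],[-1,0,0,-0.55,0,0,0],[-1,0,0,0,0,0,0],[-1,0,0,0,0,0,0]]}}

```text
time_s: 27.52
tool_pos: [0.4687, 0.2197, 0.2192]
ee_rot: [[-0.0, 1.0, 0.003], [-0.001, 0.003, -1.0], [-1.0, -0.0, 0.001]]
force: [0.4, -0.4, -0.7]
grip_width: 0.381
```

```bash
cat > st.py <<'E'
import sys
from h import *
o=manip.get_obs();t=o['tool_pos'];print(t,o['grip_width'],o['force'])
f=grab('wrist');save(f,sys.argv[1])
print('cap pred',proj(f,t+[0,0,.038]))
for q,z in [('station_1',.051),('boss',.036),('carriage',.008),('vial_a_mid',.051)]: print(q,*lm(f,q,z,.2),sep='\n  ')
cv2.imwrite('pics/%sc.png'%sys.argv[1],cv2.resize(f['img'][0:420,140:560],None,fx=1.8,fy=1.4,interpolation=3)[:,:,::-1])
E
python3 st.py w16
```

```text
[0.4687 0.2197 0.2192] 0.38100116647974513 [ 0.4285 -0.392  -0.7426]
cap pred [319.7471 348.3078]
station_1
  (0.62, [182.9, 109.0], [0.3545, 0.3124])
  (0.61, [359.8, 104.0], [0.5025, 0.3167])
  (0.57, [360.5, 175.5], [0.5052, 0.2577])
boss
  (0.67, [183.6, 103.2], [0.3501, 0.3182])
carriage
  (0.92, [356.8, 100.6], [0.5043, 0.3235])
vial_a_mid
  (0.87, [360.0, 21.2], [0.5005, 0.378])
```

View pics/w16.png

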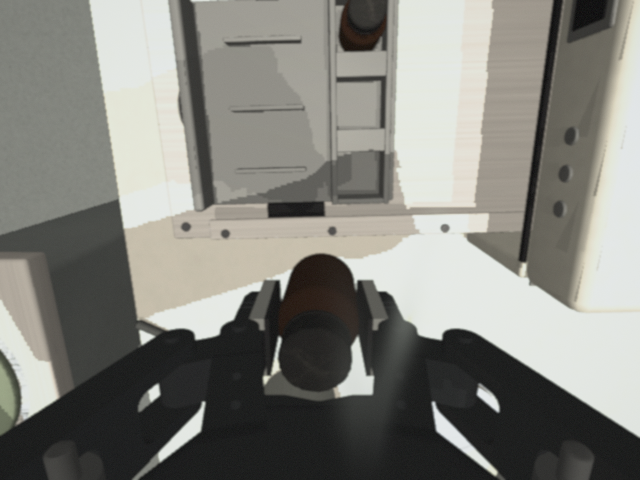

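```bash
python3 -c "
from h import *
plan([([.5045,.319,.11],RZ(-88.6),50)],-1)
"
```

```text
[[-1.0,0.27,0.09,-0.25,-0.01,0.0,0.0],[-1.0,0.27,0.09,-0.25,-0.01,0.0,0.0],[-1.0,0.28,0.09,-0.25,-0.01,0.0,0.0],[-1.0,0.27,0.09,-0.25,0.0,0.0,0.0]]
end [0.5041 0.3192 0.1104]
```

>>> {"method": "move_arm", "body": {"plan": [[-1,0.27,0.09,-0.25,-0.01,0,0],[-1,0.27,0.09,-0.25,-0.01,0,0],[-1,0.28,0.09,-0.25,-0.01,0,0],[-1,0.27,0.09,-0.25,0,0,0],[-1,0,0,0,0,0,0]]}}

```text
time_s: 28.4
tool_pos: [0.5028, 0.3201, 0.1079]
ee_rot: [[-0.004, 1.0, 0.026], [-0.002, 0.026, -1.0], [-1.0, -0.004, 0.002]]
force: [-1.0, -0.1, -0.0]
grip_width: 0.385
```

```bash
python3 -c "
from h import *
o=manip.get_obs();t=o['tool_pos'];print(t,o['grip_width'],o['force'])
f=grab('wrist');save(f,'w17')
for z in (.044,): 
  for c in [(-.0205,.0205),(.0205,.0205),(.0205,-.0205),(-.0205,-.0205)]: print(proj(f,[.505+c[0],.318+c[1],z]))
cv2.imwrite('pics/c17.png',cv2.resize(f['img'][180:430,240:400],None,fx=4,fy=2.4,interpolation=3)[:,:,::-1])
"
```

```text
[0.5028 0.3201 0.1079] 0.38480191223220894 [-1.0152 -0.1141 -0.0108]
[290.2233 224.5356]
[357.5424 226.3263]
[353.9105 288.4306]
[289.9032 286.768 ]
```

View pics/c17.png

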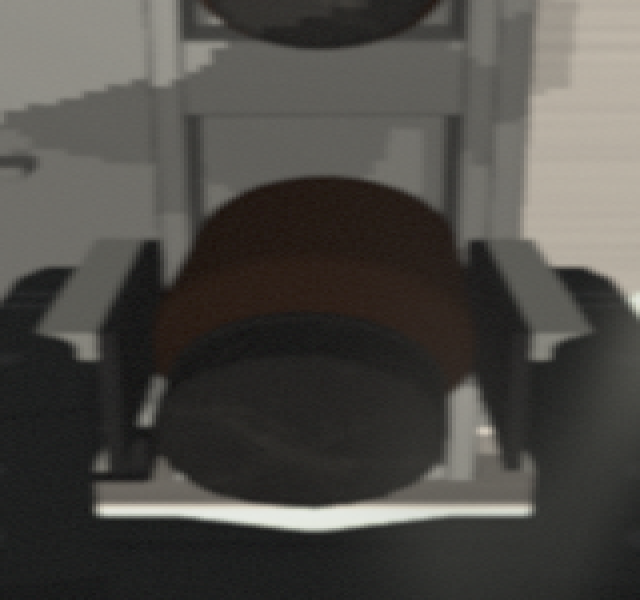

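>>> {"method": "move_arm", "body": {"plan": [[-1,0.25,0,0,0,0,0],[-1,0.2,0,0,0,0,0],[-1,0.09,0,0,0,0,0],[-1,0,0,0,0,0,0]]}}

```text
time_s: 28.95
tool_pos: [0.5039, 0.3197, 0.0568]
ee_rot: [[0.0, 1.0, 0.025], [-0.0, 0.025, -1.0], [-1.0, 0.0, 0.0]]
force: [-0.9, 1.0, 0.2]
grip_width: 0.38
```

>>> {"method": "move_arm", "body": {"plan": [[-1,0.02,0,0,0,0,0],[-1,0,0,0,0,0,0]]}}

```text
time_s: 29.2
tool_pos: [0.5041, 0.3204, 0.055]
ee_rot: [[0.001, 1.0, 0.025], [0.0, 0.025, -1.0], [-1.0, 0.001, -0.0]]
force: [-1.0, -0.5, -0.2]
grip_width: 0.386
```

>>> {"method": "move_arm", "body": {"plan": [[-1,0.04,0,0,0,0,0],[-1,0.02,0,0,0,0,0],[-1,0,0,0,0,0,0]]}}

```text
time_s: 29.58
tool_pos: [0.5062, 0.3216, 0.0523]
ee_rot: [[0.006, 1.0, 0.026], [0.003, 0.026, -1.0], [-1.0, 0.006, -0.002]]
force: [-2.8, -1.3, 21.8]
grip_width: 0.382
```

>>> {"method": "move_arm", "body": {"plan": [[-1,-0.03,0,0,0,0,0],[-1,0,0,0,0,0,0],[0,0,0,0,0,0,0],[0,0,0,0,0,0,0],[0,-0.3,0,0,0,0,0],[0,-0.55,0,0,0,0,0],[0,0,0,0,0,0,0]]}}

```text
time_s: 30.45
tool_pos: [0.5065, 0.3218, 0.1403]
ee_rot: [[0.007, 1.0, 0.026], [0.003, 0.026, -1.0], [-1.0, 0.007, -0.003]]
force: [0.0, -0.1, -0.8]
grip_width: 0.5
```

```bash
python3 -c "
from h import *
o=manip.get_obs();print(o['tool_pos'],o['force'])
f=grab('wrist');save(f,'w18')
s=grab('side'); cv2.imwrite('pics/s18.png',cv2.resize(s['img'][100:280,170:400],None,fx=3,fy=3,interpolation=3)[:,:,::-1])
"
```

```text
[0.5065 0.3218 0.1403] [ 0.0339 -0.1146 -0.8059]
```

View pics/w18.png

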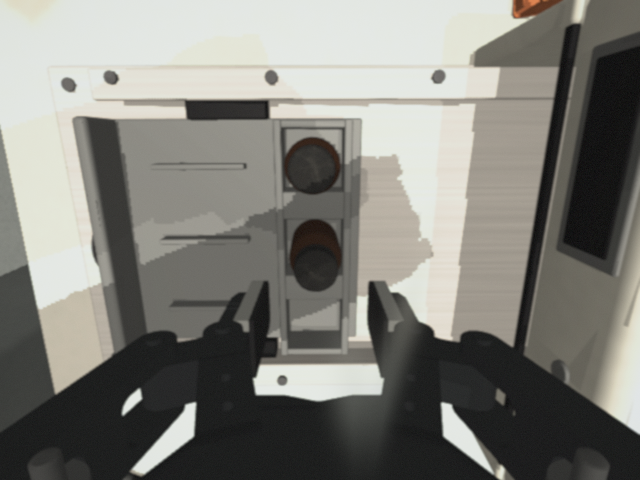

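View pics/s18.png

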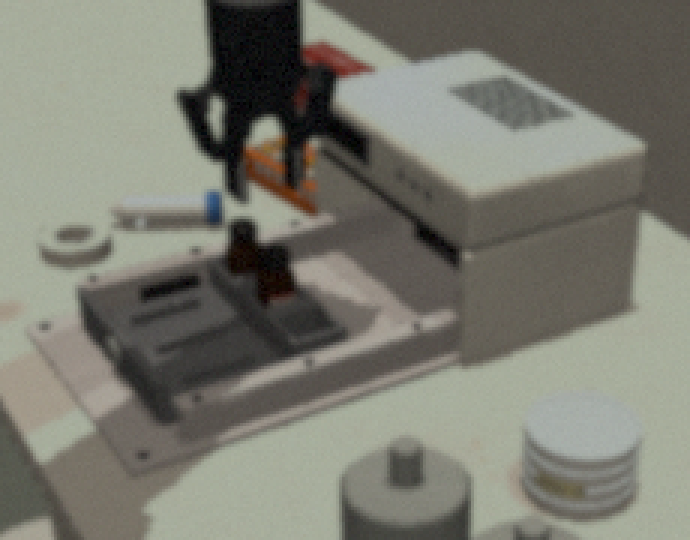

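```bash
python3 -c "
from h import *
s=grab('side'); im=cv2.resize(s['img'][160:220,225:295],None,fx=10,fy=10,interpolation=3)[:,:,::-1].copy()
sc=grab('scene'); im2=cv2.resize(sc['img'][150:220,185:265],None,fx=8,fy=8,interpolation=3)[:,:,::-1].copy()
for (x,y) in [(.503,.3785),(.505,.318)]:
  for z in (.016,.0439,.086):
    p=(proj(s,[x,y,z])-[225,160]+.5)*10; cv2.circle(im,tuple(int(v) for v in p),4,(0,255,0),-1)
    p=(proj(sc,[x,y,z])-[185,150]+.5)*8; cv2.circle(im2,tuple(int(v) for v in p),4,(0,255,0),-1)
cv2.imwrite('pics/c18.png',im);cv2.imwrite('pics/c18b.png',im2)
"
```

```text
(no output)
```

View pics/c18.png

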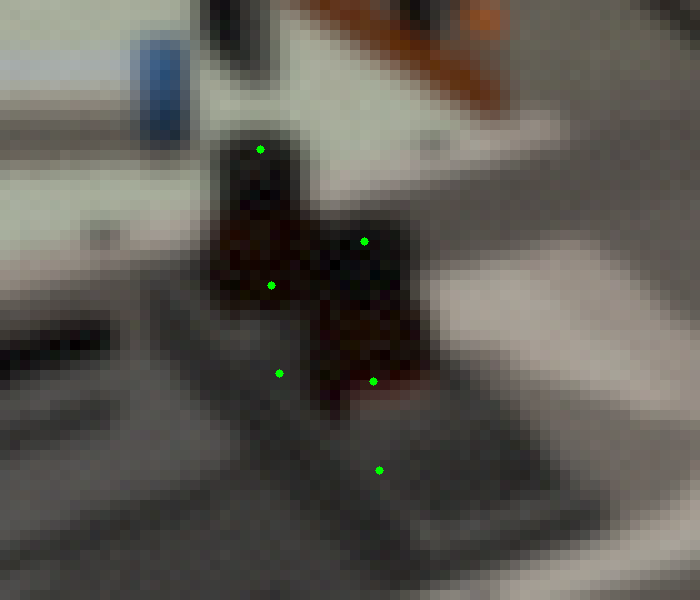

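View pics/c18b.png

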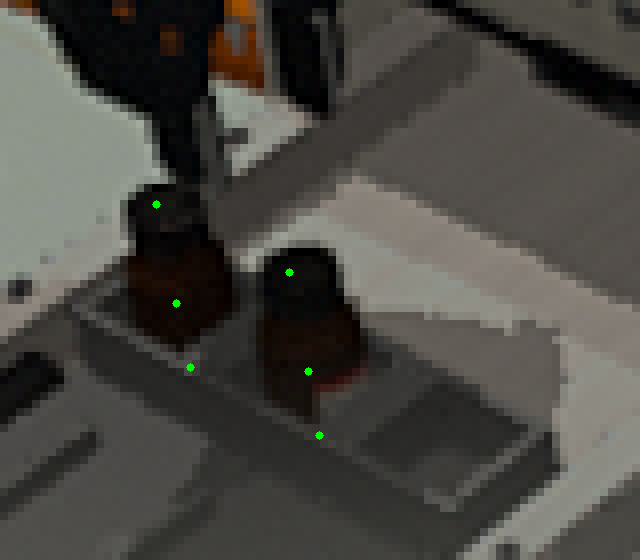

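```bash
python3 -c "
from h import *
f=grab('wrist'); im=cv2.resize(f['img'][100:370,260:380],None,fx=5,fy=2.2*1,interpolation=3)
a=f['img'][110:350,265:365]; cv2.imwrite('pics/c19.png',cv2.resize(a,None,fx=2.5,fy=2.5,interpolation=3)[:,:,::-1])
for (x,y) in [(.503,.3785),(.505,.318)]: print([proj(f,[x,y,z]).round(1).tolist() for z in (.016,.076,.086)])
"
```

```text
[[322.0, 153.7], [322.8, 158.4], [323.0, 159.4]]
[[322.3, 234.0], [323.1, 259.8], [323.3, 265.5]]
```

View pics/c19.png

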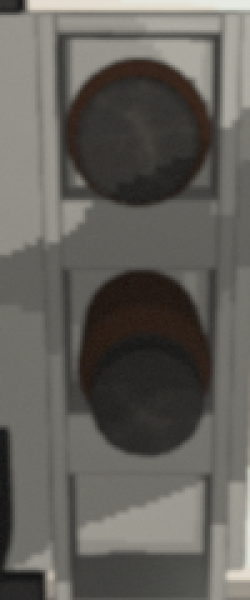

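```bash
python3 -c "
from h import *
f=grab('wrist')
for n,(x,y) in [('v1',(.503,.3785)),('v2',(.505,.318))]:
  print(n,'base far',proj(f,[x,y+.0175,.016]),'cap near',proj(f,[x,y-.013,.086]),'cap far',proj(f,[x,y+.013,.086]),'pocket far top',proj(f,[x,y+.0205,.044]),'near top',proj(f,[x,y-.0205,.044]),'L/R top',proj(f,[x-.0205,y,.044]),proj(f,[x+.0205,y,.044]))
print(manip.get_obs()['tool_pos'])
"
```

```text
v1 base far [322.911  128.5031] cap near [322.5308 183.6604] cap far [323.9875 134.0628] pocket far top [323.4924 122.4426] near top [321.6348 187.036 ] L/R top [291.0406 154.6734] [354.0188 156.3671]
v2 base far [323.173  211.7438] cap near [322.897 286.212] cap far [324.2482 244.2202] pocket far top [323.7451 215.7399] near top [321.9975 272.0027] L/R top [293.4517 243.7461] [352.2315 245.2663]
[0.5026 0.3199 0.1346]
```

```bash
python3 -c "
from h import *
plan([([.44,.15,.19],RZ(-90),55),([.346,-.1655,.16],RZ(-90),58)],0.1)
"
```

```text
[[0.1,-0.14,-0.17,0.42,0.01,0.0,0.0],[0.1,-0.14,-0.16,0.42,0.01,0.0,0.0],[0.1,-0.13,-0.16,0.42,0.01,0.0,0.0],[0.1,-0.14,-0.16,0.43,0.0,0.0,0.0],[0.1,0.05,-0.16,0.53,0.0,0.0,0.0],[0.1,0.05,-0.16,0.52,0.0,0.0,0.0],[0.1,0.05,-0.16,0.53,0.0,0.0,0.0],[0.1,0.05,-0.16,0.52,0.0,0.0,0.0]]
[[0.1,0.05,-0.15,0.53,0.0,0.0,0.0],[0.1,0.06,-0.16,0.52,0.0,0.0,0.0]]
end [ 0.3456 -0.1652  0.1597]
```

>>> {"method": "move_arm", "body": {"plan": [[0.1,-0.14,-0.17,0.42,0.01,0,0],[0.1,-0.14,-0.16,0.42,0.01,0,0],[0.1,-0.13,-0.16,0.42,0.01,0,0],[0.1,-0.14,-0.16,0.43,0,0,0],[0.1,0.05,-0.16,0.53,0,0,0],[0.1,0.05,-0.16,0.52,0,0,0],[0.1,0.05,-0.16,0.53,0,0,0],[0.1,0.05,-0.16,0.52,0,0,0]]}}

```text
time_s: 31.75
tool_pos: [0.3763, -0.061, 0.1705]
ee_rot: [[-0.001, 1.0, 0.002], [0.0, 0.002, -1.0], [-1.0, -0.001, -0.0]]
force: [0.9, 0.0, -0.3]
grip_width: 0.551
```

>>> {"method": "move_arm", "body": {"plan": [[0.1,0.05,-0.15,0.53,0,0,0],[0.1,0.06,-0.16,0.52,0,0,0],[0.1,0,0,0,0,0,0]]}}

```text
time_s: 32.12
tool_pos: [0.3453, -0.1675, 0.1594]
ee_rot: [[-0.001, 1.0, -0.006], [0.0, -0.006, -1.0], [-1.0, -0.001, -0.0]]
force: [0.2, -0.8, -0.4]
grip_width: 0.552
```

```bash
python3 -c "
from h import *
plan([([.346,-.1655,.087],RZ(-90),35)],0.1)
";python3 k.py w20
```

```text
[[0.1,0.24,0.0,-0.01,0.0,0.0,0.0],[0.1,0.24,0.0,0.0,0.0,0.0,0.0],[0.1,0.24,0.01,-0.01,-0.01,0.0,0.0]]
end [ 0.3462 -0.1655  0.0874]
[ 0.3455 -0.1656  0.1595] [(0.66, [540.6, 189.8], [0.4723, -0.127])]
0 [319.7787 263.7957]
0.004 [319.7512 257.0267]
0.008 [319.7234 250.183 ]
```

View pics/w20.png

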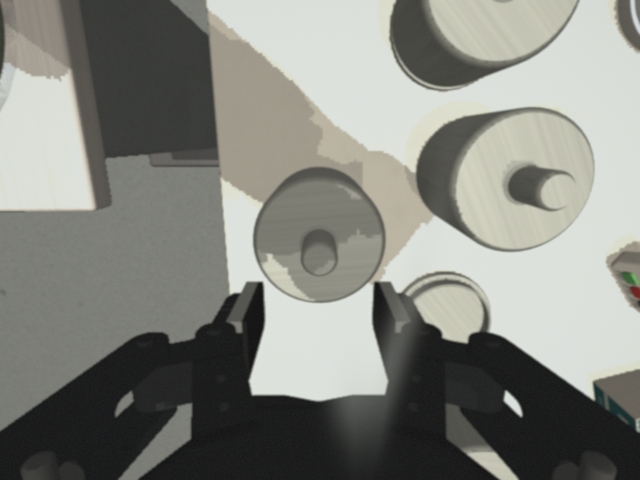

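>>> {"method": "move_arm", "body": {"force": 50, "plan": [[0.1,0.24,0,0,0,0,0],[0.1,0.24,0,0,0,0,0],[0.1,0.24,0,0,0,0,0],[-1,0,0,0,0,0,0],[-1,0,0,0,0,0,0],[-1,0,0,0,0,0,0]]}}

```text
time_s: 32.98
tool_pos: [0.3473, -0.1647, 0.089]
ee_rot: [[0.001, 1.0, 0.003], [-0.001, 0.003, -1.0], [-1.0, 0.001, 0.001]]
force: [-0.3, -0.9, -2.0]
grip_width: 0.235
```

>>> {"method": "move_arm", "body": {"plan": [[-1,-0.2,0,0,0,0,0],[-1,-0.28,0,0,0,0,0],[-1,0,0.38,0.31,0,0,0],[-1,0,0.38,0.31,0,0,0],[-1,0,0.37,0.32,0,0,0],[-1,0,0,0,0,0,0],[-1,0,0,0,0,0,0]]}}

```text
time_s: 33.85
tool_pos: [0.4592, -0.2579, 0.1362]
ee_rot: [[-0.001, 1.0, 0.002], [0.001, 0.002, -1.0], [-1.0, -0.001, -0.001]]
force: [-0.1, 0.3, -1.3]
grip_width: 0.238
```

```bash
python3 -c "
from h import *
o=manip.get_obs();print(o['tool_pos'],o['force'],o['grip_width'])
plan([([.4595,-.2603,.105],RZ(-90),20),([.4595,-.2603,.095],RZ(-90),6)],-1)
f=grab('wrist');save(f,'w21')"
```

```text
[ 0.4592 -0.2579  0.1362] [-0.1184  0.2961 -1.3123] 0.23763303951273956
[[-1.0,0.16,0.0,0.01,0.0,0.0,0.0],[-1.0,0.15,0.0,0.01,0.0,0.0,0.0],[-1.0,0.05,0.0,0.0,0.0,0.0,0.0],[-1.0,0.05,0.0,0.0,0.0,0.0,0.0]]
end [ 0.4592 -0.2599  0.0952]
```

View pics/w21.png

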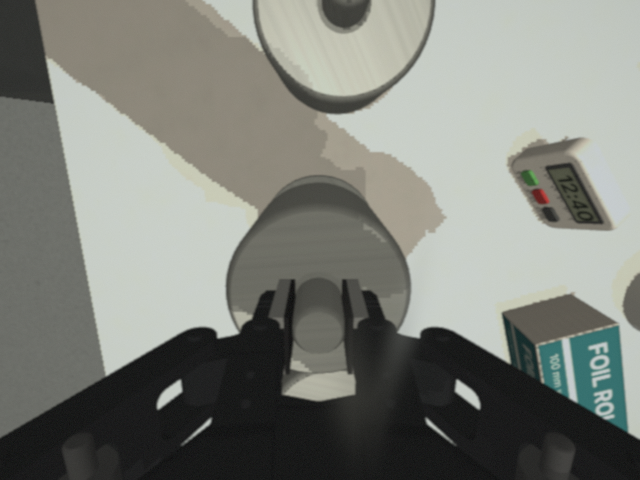

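>>> {"method": "move_arm", "body": {"plan": [[-1,0.16,0.01,0.01,0,0,0],[-1,0.1,0,0.01,0,0,0],[-1,0.05,0,0,0,0,0],[-1,0.05,0,0,0,0,0],[-1,0.03,0,0,0,0,0],[-1,0,0,0,0,0,0]]}}

```text
time_s: 34.65
tool_pos: [0.4608, -0.2602, 0.0971]
ee_rot: [[-0.0, 1.0, 0.002], [0.001, 0.002, -1.0], [-1.0, -0.0, -0.001]]
force: [0.0, 0.8, -1.1]
grip_width: 0.237
```

>>> {"method": "move_arm", "body": {"plan": [[-1,0.02,0,0,0,0,0],[0.2,0,0,0,0,0,0],[0.2,0,0,0,0,0,0],[0.2,-0.4,0,0,0,0,0],[0.2,-0.25,0,0,0,0,0],[0.2,0,0.09,0.55,0,0,0],[0.2,0,0.09,0.55,0,0,0],[0.2,0,0,0,0,0,0]]}}

```text
time_s: 35.65
tool_pos: [0.4795, -0.3745, 0.1602]
ee_rot: [[0.001, 1.0, -0.002], [-0.003, -0.002, -1.0], [-1.0, 0.001, 0.003]]
force: [-1.0, 0.2, -0.1]
grip_width: 0.599
```

```bash
python3 k.py w22; python3 v.py s22
```

```text
[ 0.4789 -0.3721  0.1599] []
0 [317.9353 262.1029]
0.004 [317.9249 255.352 ]
0.008 [317.9144 248.5262]
vial_a_mid [(0.49, [208.4, 181.9], [0.5232, 0.3932])]
weight_mid [(0.57, [205.7, 185.5], [0.508, 0.3876])]
vial_a_mid [(0.63, [255.7, 186.3], [0.5175, 0.3837])]
weight_mid []
[ 0.4791 -0.3695  0.1605]
```

View pics/w22.png

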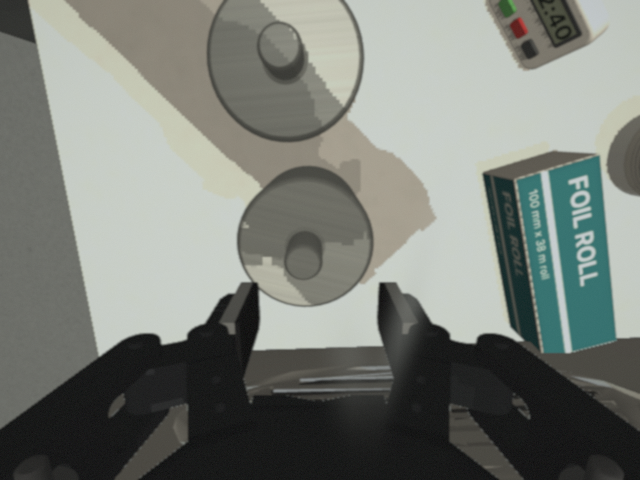

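View pics/s22.png

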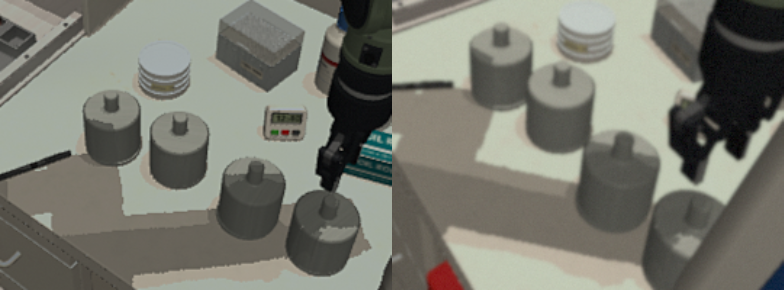

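>>> {"method": "move_arm", "body": {"plan": [[0.2,0.3,-0.08,0,0,0,0],[0.2,0.34,0,0,0,0,0],[0.2,0,0,0,0,0,0],[-1,0,0,0,0,0,0],[-1,0,0,0,0,0,0],[-1,0,0,0,0,0,0]]}}

```text
time_s: 36.8
tool_pos: [0.4721, -0.3712, 0.0978]
ee_rot: [[0.002, 1.0, 0.002], [-0.002, 0.002, -1.0], [-1.0, 0.002, 0.002]]
force: [0.4, 0.5, 4.4]
grip_width: 0.235
```

>>> {"method": "move_arm", "body": {"plan": [[-1,-0.2,0,0,0,0,0],[-1,-0.4,0,0,0,0,0],[-1,-0.3,0,0,0,0,0],[-1,0,0,0,0,0,0]]}}

```text
time_s: 37.3
tool_pos: [0.4724, -0.3718, 0.1892]
ee_rot: [[0.004, 1.0, 0.002], [-0.004, 0.002, -1.0], [-1.0, 0.004, 0.004]]
force: [1.1, 0.8, -1.8]
grip_width: 0.234
```

```bash
python3 v.py s23
```

```text
vial_a_mid [(0.49, [207.3, 183.0], [0.5181, 0.3921]), (0.3, [221.7, 192.4], [0.514, 0.3322])]
weight_mid [(0.59, [452.4, 342.9], [0.4657, -0.3792])]
vial_a_mid [(0.77, [251.6, 184.0], [0.5131, 0.4014]), (0.65, [260.3, 197.0], [0.5033, 0.3243])]
weight_mid [(0.58, [263.2, 198.8], [0.5059, 0.312]), (0.57, [437.0, 405.4], [0.4667, -0.3829]), (0.53, [437.4, 316.9], [0.6009, -0.2452])]
[ 0.4704 -0.3698  0.1848]
```

View pics/s23.png

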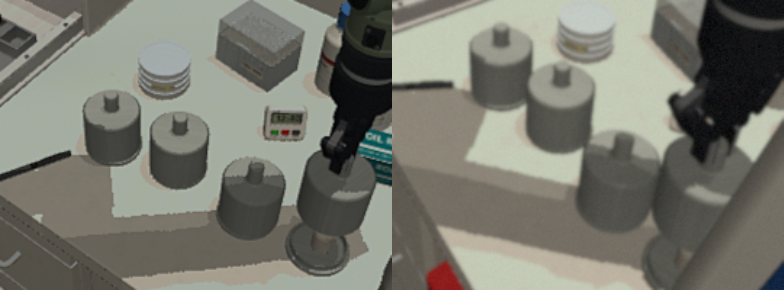

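>>> {"method": "move_arm", "body": {"plan": [[-1,0.4,0,0,0,0,0],[-1,0.28,0,0,0,0,0],[-1,0.1,0,0,0,0,0],[-1,0.07,0,0,0,0,0],[-1,0.03,0,0,0,0,0],[-1,0,0,0,0,0,0]]}}

```text
time_s: 38.35
tool_pos: [0.4711, -0.3705, 0.0983]
ee_rot: [[-0.0, 1.0, 0.002], [-0.0, 0.002, -1.0], [-1.0, -0.0, 0.0]]
force: [0.2, 0.8, -0.8]
grip_width: 0.234
```

>>> {"method": "move_arm", "body": {"plan": [[0.2,0.02,0,0,0,0,0],[0.2,0,0,0,0,0,0],[0.2,-0.4,0,0,0,0,0],[0.2,-0.4,0,-0.1,0,0,0],[0.2,-0.3,0,-0.2,0,0,0],[0.2,0,0,0,0,0,0]]}}

```text
time_s: 39.1
tool_pos: [0.4724, -0.3406, 0.2093]
ee_rot: [[0.004, 1.0, 0.003], [-0.003, 0.003, -1.0], [-1.0, 0.004, 0.003]]
force: [1.2, -0.8, -0.2]
grip_width: 0.603
```

```bash
python3 v.py s24;python3 k.py w24; python3 -c "
from h import *
plan([([.42,.05,.25],RZ(-45),58),([.27,.31,.24],RZ(1.4),58)],-1)"
```

```text
vial_a_mid [(0.69, [205.5, 183.4], [0.5139, 0.3947])]
weight_mid [(0.66, [221.8, 195.1], [0.5063, 0.324])]
vial_a_mid [(0.46, [251.1, 187.1], [0.5045, 0.3859])]
weight_mid []
[ 0.4704 -0.3404  0.2049]
[ 0.4704 -0.3404  0.205 ] []
0 [319.2818 243.7901]
0.004 [319.2985 238.1792]
0.008 [319.3153 232.5181]
[[-1.0,-0.06,-0.07,-0.56,-0.14,0.0,0.0],[-1.0,-0.06,-0.01,-0.56,-0.14,0.0,0.0],[-1.0,-0.06,0.05,-0.56,-0.14,0.0,0.0],[-1.0,-0.07,0.11,-0.55,-0.14,0.0,0.0],[-1.0,-0.06,0.17,-0.54,-0.15,0.0,0.0],[-1.0,-0.07,0.24,-0.51,-0.14,0.0,0.0],[-1.0,-0.06,0.29,-0.48,-0.15,0.0,0.0],[-1.0,0.02,0.13,-0.48,-0.17,0.0,0.0]]
[[-1.0,0.02,0.19,-0.46,-0.17,0.0,0.0],[-1.0,0.02,0.25,-0.43,-0.17,0.0,0.0],[-1.0,0.01,0.31,-0.39,-0.17,0.0,0.0],[-1.0,0.02,0.36,-0.35,-0.17,0.0,0.0],[-1.0,0.01,0.41,-0.3,-0.18,0.0,0.0]]
end [0.2703 0.3102 0.2402]
```

View pics/s24.png

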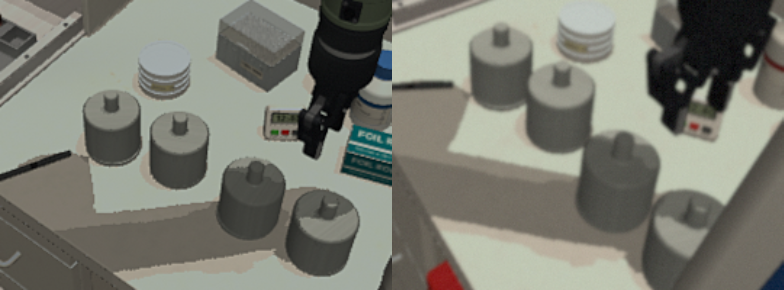

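View pics/w24.png

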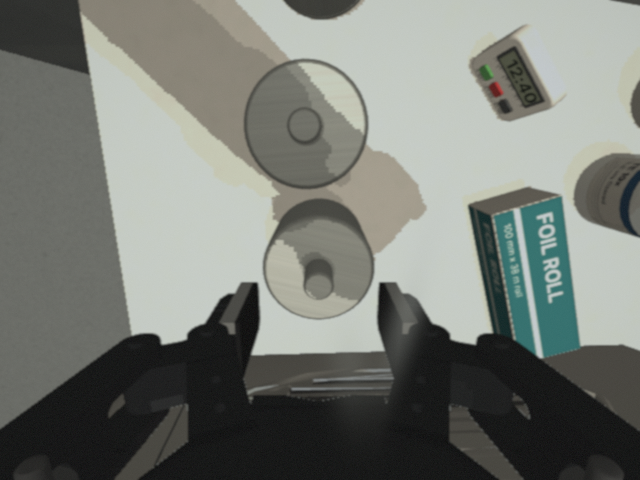

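>>> {"method": "move_arm", "body": {"plan": [[-1,-0.06,-0.07,-0.56,-0.14,0,0],[-1,-0.06,-0.01,-0.56,-0.14,0,0],[-1,-0.06,0.05,-0.56,-0.14,0,0],[-1,-0.07,0.11,-0.55,-0.14,0,0],[-1,-0.06,0.17,-0.54,-0.15,0,0],[-1,-0.07,0.24,-0.51,-0.14,0,0],[-1,-0.06,0.29,-0.48,-0.15,0,0],[-1,0.02,0.13,-0.48,-0.17,0,0]]}}

```text
time_s: 40.5
tool_pos: [0.3959, 0.095, 0.2487]
ee_rot: [[0.002, 0.601, 0.799], [0.0, 0.799, -0.601], [-1.0, 0.001, 0.001]]
force: [-0.1, 0.3, -0.6]
grip_width: 0.0
```

>>> {"method": "move_arm", "body": {"plan": [[-1,0.02,0.19,-0.46,-0.17,0,0],[-1,0.02,0.25,-0.43,-0.17,0,0],[-1,0.01,0.31,-0.39,-0.17,0,0],[-1,0.02,0.36,-0.35,-0.17,0,0],[-1,0.01,0.41,-0.3,-0.18,0,0],[-1,0,0,0,0,0,0],[-1,0,0,0,0,0,0]]}}

```text
time_s: 41.38
tool_pos: [0.2704, 0.3098, 0.24]
ee_rot: [[-0.0, -0.025, 1.0], [-0.001, 1.0, 0.025], [-1.0, -0.001, -0.0]]
force: [-0.6, 0.6, 0.6]
grip_width: 0.0
```

```bash
python3 st.py w25
```

```text
[0.2704 0.3098 0.24  ] 4.590421261697967e-05 [-0.559   0.641   0.5751]
cap pred [314.1286 346.2658]
station_1
boss
  (0.68, [316.5, 278.0], [0.3448, 0.3113])
carriage
  (0.88, [316.9, 384.6], [0.5004, 0.3155])
vial_a_mid
```

View pics/w25.png

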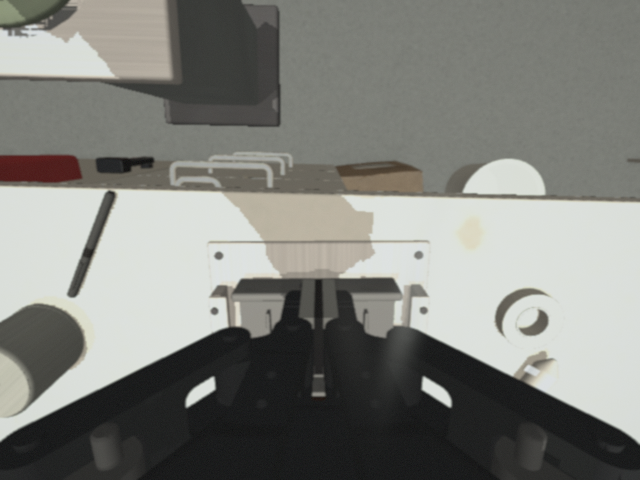

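```bash
python3 -c "
from h import *
f=grab('wrist')
for p,z in [((214,310),.044),((424,310),.044),((219,255.5),.008),((418.5,255),.008),((209,241),.008),((430,241),.008),((235,280),.054),((398,280),.054)]: print(p,atz(f,p,z))
s=grab('scene');cv2.imwrite('pics/s25.png',cv2.resize(s['img'][120:290,120:340],None,fx=3.5,fy=3.5,interpolation=3)[:,:,::-1])
"
```

```text
(214, 310) [0.3816 0.2022 0.044 ]
(424, 310) [0.3765 0.4264 0.044 ]
(219, 255.5) [0.3326 0.2004 0.008 ]
(418.5, 255) [0.3268 0.4255 0.008 ]
(209, 241) [0.3157 0.1902 0.008 ]
(430, 241) [0.31   0.4367 0.008 ]
(235, 280) [0.3424 0.2285 0.054 ]
(398, 280) [0.3386 0.3932 0.054 ]
```

View pics/s25.png

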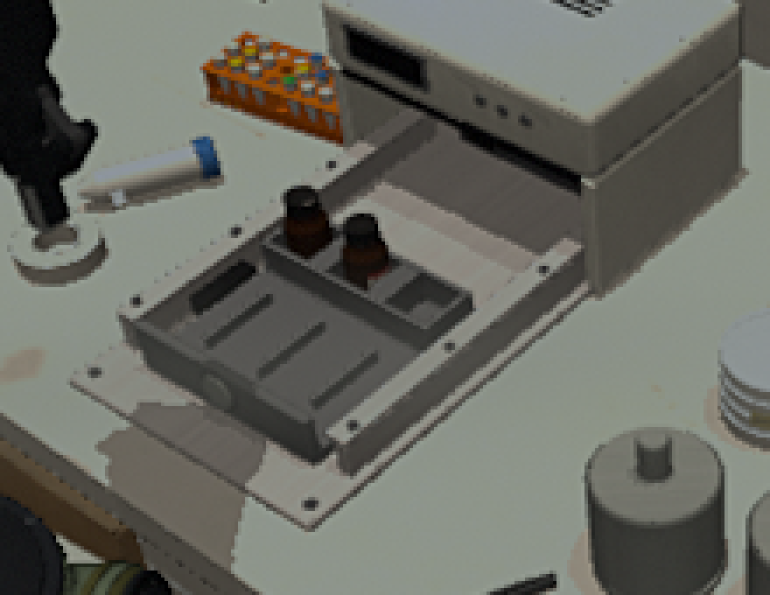

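```bash
python3 -c "
from h import *
plan([([.305,.312,.10],RZ(1.4),50),([.305,.312,.03],RZ(1.4),35)],-1)
plan([([.325,.3122,.03],RZ(1.4),12)],-1,start=([.305,.312,.03],RZ(1.4)))"
```

```text
[[-1.0,0.47,0.01,0.11,0.0,0.0,0.0],[-1.0,0.47,0.0,0.12,0.0,0.0,0.0],[-1.0,0.46,0.01,0.11,0.0,0.0,0.0],[-1.0,0.35,0.0,0.0,0.0,0.0,0.0],[-1.0,0.35,0.0,0.0,0.0,0.0,0.0]]
end [0.305  0.3123 0.0303]
[[-1.0,0.0,0.0,0.1,0.0,0.0,0.0],[-1.0,0.0,0.0,0.1,0.0,0.0,0.0]]
end [0.325  0.3125 0.03  ]
```

>>> {"method": "move_arm", "body": {"plan": [[-1,0.47,0.01,0.11,0,0,0],[-1,0.47,0,0.12,0,0,0],[-1,0.46,0.01,0.11,0,0,0],[-1,0.35,0,0,0,0,0],[-1,0.33,0,0,0,0,0],[-1,0,0,0,0,0,0],[-1,0,0,0,0,0,0]]}}

```text
time_s: 42.6
tool_pos: [0.305, 0.3133, 0.0332]
ee_rot: [[0.001, -0.025, 1.0], [0.0, 1.0, 0.025], [-1.0, 0.0, 0.001]]
force: [-0.1, 0.4, -0.0]
grip_width: 0.001
```

```bash
python3 st.py w26
```

```text
[0.305  0.3133 0.0332] 0.0011515048426959573 [-0.084   0.4471 -0.0205]
cap pred [314.2732 346.3579]
station_1
boss
carriage
vial_a_mid
```

View pics/w26.png

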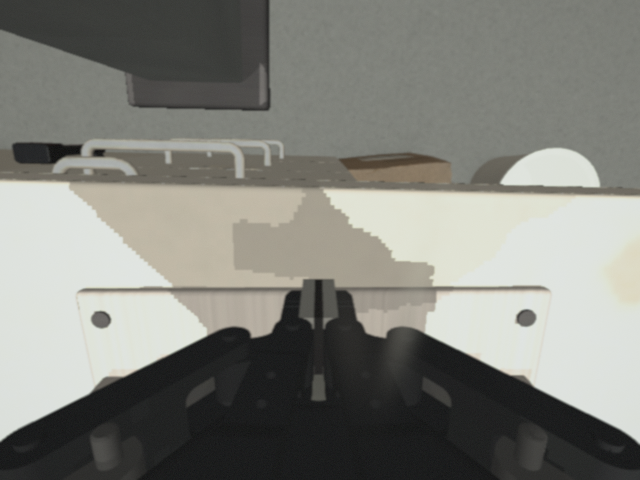

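```bash
python3 -c "
from h import *
f=grab('wrist')
a=[atz(f,p,.008) for p in [(101,319),(526.5,317.5),(78,291),(549.5,289.5)]]
print(*a,(a[0]+a[1])/2,(a[2]+a[3])/2,sep='\n')
"
```

```text
[0.3325 0.1995 0.008 ]
[0.326  0.4273 0.008 ]
[0.3165 0.1898 0.008 ]
[0.3095 0.4363 0.008 ]
[0.3293 0.3134 0.008 ]
[0.313 0.313 0.008]
```

>>> {"method": "move_arm", "body": {"plan": [[-1,0,0,0.12,0,0,0],[-1,0,0,0.1,0,0,0],[-1,0,0,0.08,0,0,0],[-1,0,0,0.1,0,0,0],[-1,0,0,0.1,0,0,0],[-1,0,0,0.1,0,0,0],[-1,0,0,0.1,0,0,0]]}}

```text
time_s: 43.78
tool_pos: [0.3748, 0.3147, 0.0321]
ee_rot: [[-0.0, -0.026, 1.0], [-0.0, 1.0, 0.026], [-1.0, -0.0, -0.0]]
force: [-2.7, -0.0, -0.4]
grip_width: 0.002
```

```bash
cat > ps.py <<'E'
import sys
from h import *
s=grab('scene');cv2.imwrite('pics/%s.png'%sys.argv[1],cv2.resize(s['img'][110:290,120:340],None,fx=3.5,fy=3.3,interpolation=3)[:,:,::-1])
o=manip.get_obs();print(o['tool_pos'],o['force'],lm(s,'boss',.036,.2))
E
python3 ps.py s27
```

```text
[0.3768 0.315  0.0324] [ 1.8289  0.2231 -0.3666] [(0.93, [192.7, 224.4], [0.3861, 0.3067])]
```

View pics/s27.png

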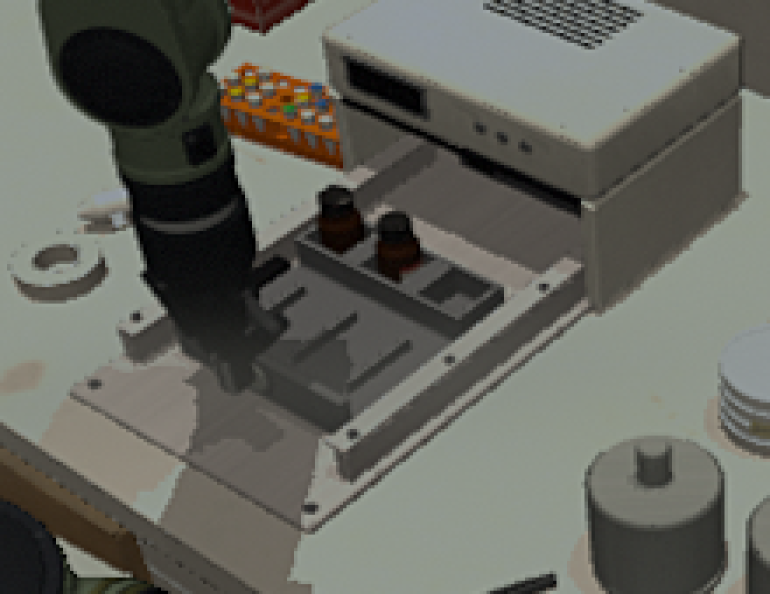

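Runs freely at ~2.7 N. Continue.

>>> {"method": "move_arm", "body": {"plan": [[-1,0,0,0.08,0,0,0],[-1,0,0,0.1,0,0,0],[-1,0,0,0.1,0,0,0],[-1,0,0,0.1,0,0,0],[-1,0,0,0.1,0,0,0],[-1,0,0,0.1,0,0,0],[-1,0,0,0.1,0,0,0],[-1,0,0,0.1,0,0,0]]}}

```text
time_s: 44.88
tool_pos: [0.453, 0.3168, 0.0322]
ee_rot: [[-0.0, -0.026, 1.0], [-0.0, 1.0, 0.026], [-1.0, -0.0, -0.0]]
force: [-2.4, 0.3, 0.3]
grip_width: 0.002
```

```bash
python3 ps.py s28
```

```text
[0.455  0.317  0.0326] [ 1.7926 -0.4872  0.3782] [(0.79, [213.9, 206.4], [0.4667, 0.3143])]
```

View pics/s28.png

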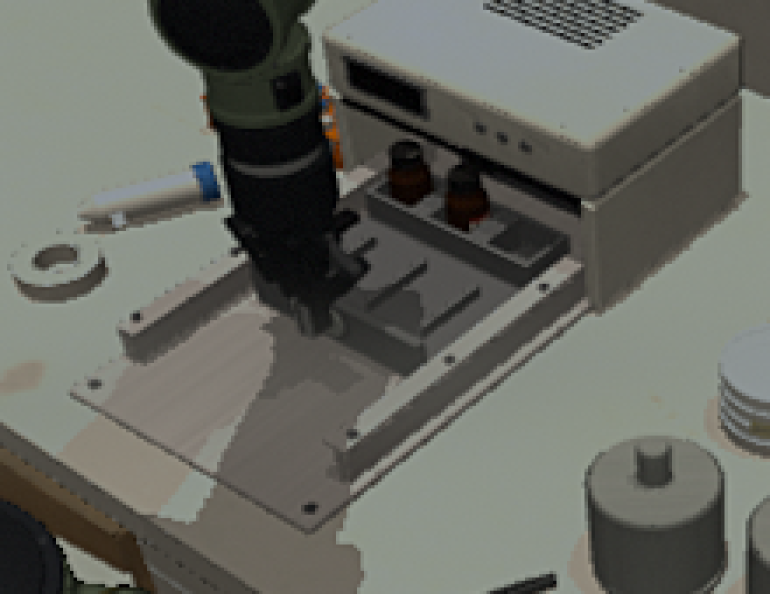

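>>> {"method": "move_arm", "body": {"plan": [[-1,0,0,0.1,0,0,0],[-1,0,0,0.1,0,0,0],[-1,0,0,0.1,0,0,0],[-1,0,0,0.06,0,0,0],[-1,0,0,0.04,0,0,0]]}}

```text
time_s: 45.6
tool_pos: [0.4926, 0.3178, 0.0323]
ee_rot: [[-0.0, -0.025, 1.0], [0.0, 1.0, 0.025], [-1.0, 0.0, -0.0]]
force: [-2.7, 1.4, 0.7]
grip_width: -0.005
```

>>> {"method": "move_arm", "body": {"plan": [[-1,0,0,0.04,0,0,0],[-1,0,0,0.04,0,0,0]]}}

```text
time_s: 45.85
tool_pos: [0.5003, 0.318, 0.0323]
ee_rot: [[-0.0, -0.026, 1.0], [-0.0, 1.0, 0.026], [-1.0, -0.0, -0.0]]
force: [-2.6, 0.8, 0.8]
grip_width: 0.001
```

>>> {"method": "move_arm", "body": {"plan": [[-1,0,0,0.04,0,0,0],[-1,0,0,0.02,0,0,0]]}}

```text
time_s: 46.1
tool_pos: [0.503, 0.3177, 0.0314]
ee_rot: [[-0.007, -0.026, 1.0], [-0.001, 1.0, 0.026], [-1.0, -0.0, -0.007]]
force: [-12.9, -0.4, 3.6]
grip_width: -0.002
```

>>> {"method": "move_arm", "body": {"plan": [[-1,0,0,0.03,0,0,0],[-1,0,0,0,0,0,0]]}}

```text
time_s: 46.35
tool_pos: [0.503, 0.3175, 0.0306]
ee_rot: [[-0.012, -0.027, 1.0], [-0.001, 1.0, 0.027], [-1.0, -0.001, -0.012]]
force: [-14.9, 0.3, 4.8]
grip_width: -0.003
```

```bash
python3 ps.py s29
```

```text
[0.503  0.3175 0.0306] [-14.4468   0.0891   4.0763] [(0.94, [228.4, 195.9], [0.52, 0.3144])]
```

View pics/s29.png

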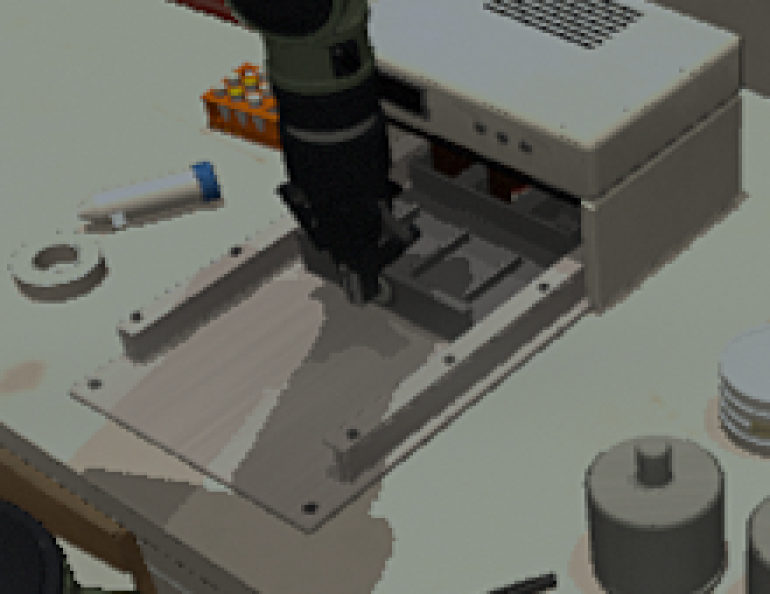

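>>> {"method": "move_arm", "body": {"plan": [[-1,0,0,-0.1,0,0,0],[-1,0,0,-0.4,0,0,0],[-1,-0.3,0,-0.3,0,0,0],[-1,-0.6,0,-0.3,0,0,0],[-1,-0.6,0,-0.2,0,0,0],[-1,0,0,0,0,0,0],[-1,0,0,0,0,0,0]]}}

```text
time_s: 47.32
tool_pos: [0.3827, 0.3153, 0.1781]
ee_rot: [[0.003, -0.025, 1.0], [0.001, 1.0, 0.025], [-1.0, 0.001, 0.003]]
force: [0.2, -1.3, -0.3]
grip_width: -0.004
```

```bash
python3 ps.py s30; python3 st.py w30; python3 -c "
from h import *
s=grab('scene');save(s,'full30'); t=grab('side');save(t,'side30')"
```

```text
[0.3821 0.3148 0.1771] [-0.4502  0.3743  0.3329] [(0.72, [227.0, 194.5], [0.5218, 0.3215])]
[0.3818 0.3146 0.1765] -0.0005160835837561104 [-0.2635  0.0595 -0.2832]
cap pred [314.1369 346.2426]
station_1
boss
  (0.74, [316.2, 363.6], [0.5159, 0.3176])
carriage
vial_a_mid
```

View pics/s30.png

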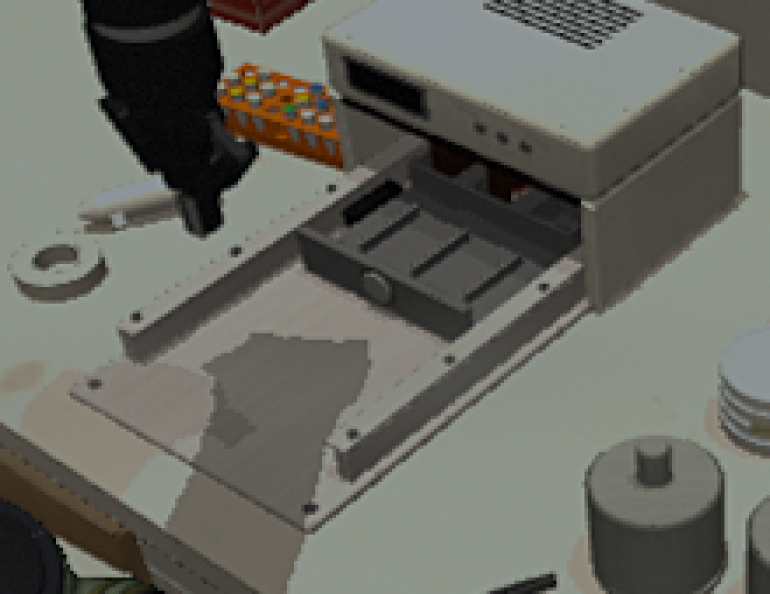

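View pics/w30.png

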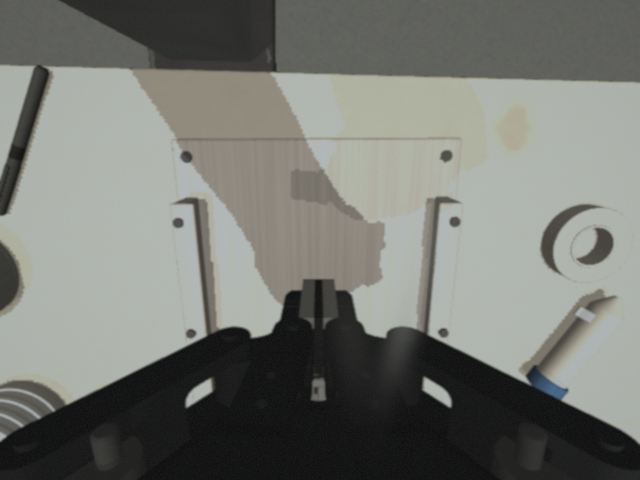

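View pics/side30.png

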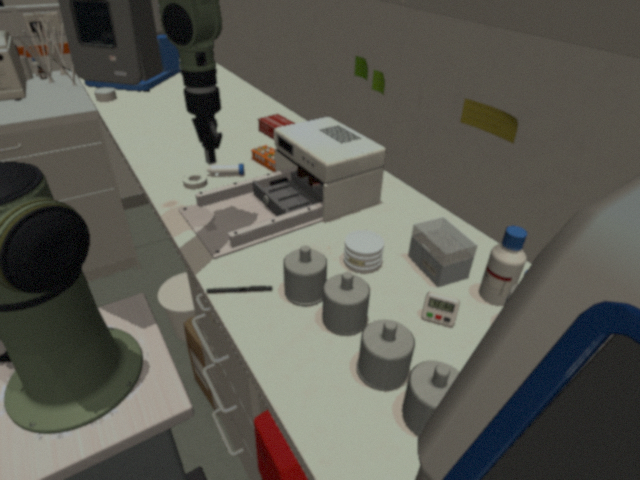

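View pics/full30.png

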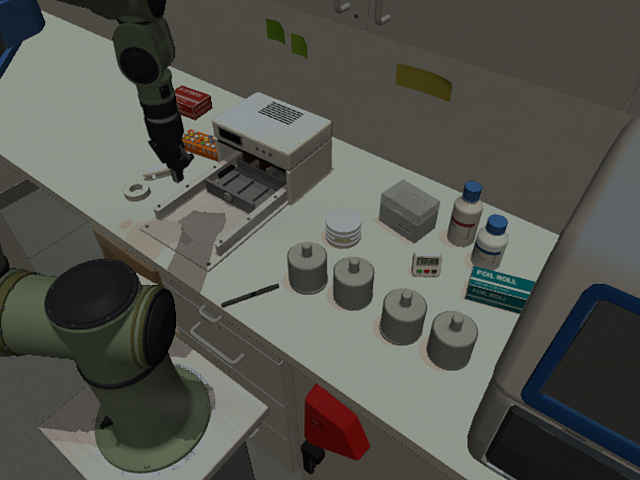

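```bash
python3 - <<'E'
import cv2,numpy as np
for a,b,(y0,y1,x0,x1) in [('scene0','full30',(190,380,270,500)),('side0','side30',(220,440,270,480))]:
    A=cv2.imread(f'pics/{a}.png')[y0:y1,x0:x1];B=cv2.imread(f'pics/{b}.png')[y0:y1,x0:x1]
    D=cv2.absdiff(A,B)*3; o=np.hstack([A,B,D]); cv2.imwrite(f'pics/d_{a}.png',cv2.resize(o,None,fx=1.15,fy=1.5))
E
```

```text
(no output)
```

View pics/d_scene0.png

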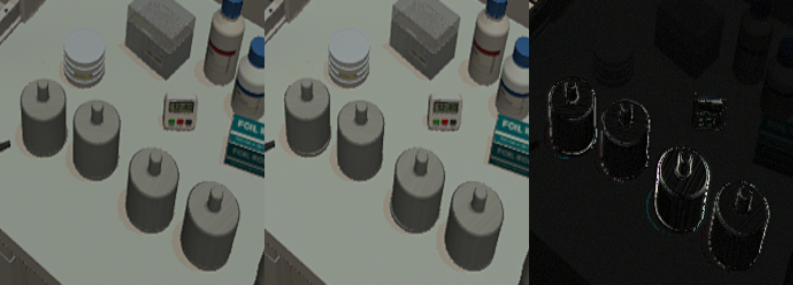

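View pics/d_side0.png

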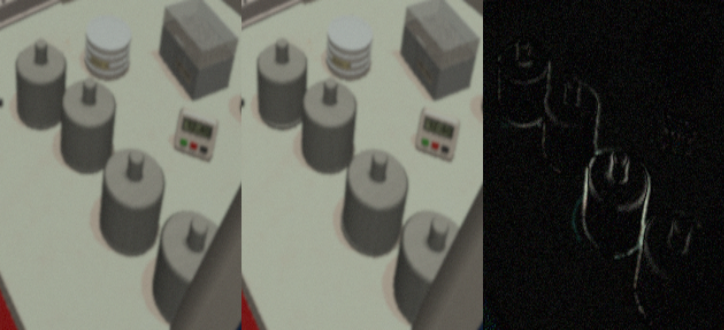

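```bash
python3 - <<'E'
import cv2,numpy as np
r=[]
for a in ['scene0','full30']:
    I=cv2.imread(f'pics/{a}.png'); r.append(np.hstack([cv2.resize(I[235:300,280:380],None,fx=4,fy=4,interpolation=2),cv2.resize(I[282:352,375:475],(400,260),interpolation=2)]))
cv2.imwrite('pics/z.png',np.vstack(r))
E
```

```text
(no output)
```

View pics/z.png

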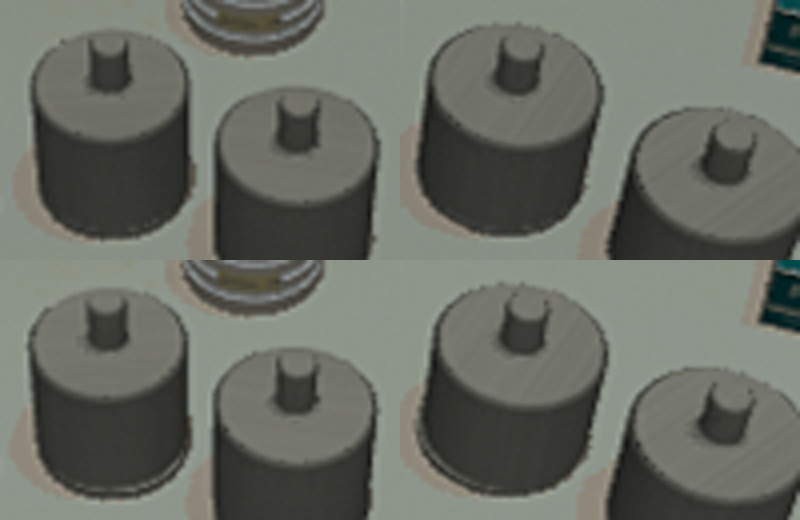

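```bash
python3 -c "
from h import *
plan([([.44,.1,.19],RZ(-50),55),([.446,-.019,.14],RZ(-90),55),([.446,-.019,.122],RZ(-90),18)],-1)"
```

```text
[[-1.0,-0.03,-0.43,0.11,0.23,0.0,0.0],[-1.0,-0.03,-0.41,0.18,0.23,0.0,0.0],[-1.0,-0.02,-0.37,0.25,0.23,0.0,0.0],[-1.0,-0.03,-0.31,0.31,0.23,0.0,0.0],[-1.0,-0.02,-0.26,0.37,0.22,0.0,0.0],[-1.0,0.13,-0.18,0.24,0.22,0.0,0.0],[-1.0,0.12,-0.14,0.26,0.22,0.0,0.0],[-1.0,0.13,-0.09,0.28,0.23,0.0,0.0]]
[[-1.0,0.12,-0.03,0.3,0.22,0.0,0.0],[-1.0,0.18,0.0,0.0,0.0,0.0,0.0]]
end [ 0.446  -0.0193  0.122 ]
```

>>> {"method": "move_arm", "body": {"plan": [[-1,-0.03,-0.43,0.11,0.23,0,0],[-1,-0.03,-0.41,0.18,0.23,0,0],[-1,-0.02,-0.37,0.25,0.23,0,0],[-1,-0.03,-0.31,0.31,0.23,0,0],[-1,-0.02,-0.26,0.37,0.22,0,0],[-1,0.13,-0.18,0.24,0.22,0,0],[-1,0.12,-0.14,0.26,0.22,0,0],[-1,0.13,-0.09,0.28,0.23,0,0]]}}

```text
time_s: 48.78
tool_pos: [0.4441, 0.0099, 0.1521]
ee_rot: [[0.0, 0.986, 0.168], [-0.0, 0.168, -0.986], [-1.0, 0.0, 0.0]]
force: [0.8, 0.4, 0.3]
grip_width: 0.004
```

>>> {"method": "move_arm", "body": {"plan": [[-1,0.12,-0.03,0.3,0.22,0,0],[-1,0.12,0,0,0,0,0],[-1,0.04,0,0,0,0,0],[-1,0,0,0,0,0,0],[-1,0,0,0,0,0,0]]}}

```text
time_s: 49.4
tool_pos: [0.4465, -0.0184, 0.1248]
ee_rot: [[0.001, 1.0, 0.004], [-0.0, 0.004, -1.0], [-1.0, 0.001, 0.0]]
force: [-0.4, 0.2, 1.2]
grip_width: -0.001
```

>>> {"method": "move_arm", "body": {"plan": [[-1,0.03,0,0,0,0,0],[-1,0,0,0,0,0,0]]}}

```text
time_s: 49.65
tool_pos: [0.4462, -0.0188, 0.1215]
ee_rot: [[0.0, 1.0, 0.003], [0.0, 0.003, -1.0], [-1.0, 0.0, -0.0]]
force: [0.4, 0.5, -0.4]
grip_width: -0.0
```

>>> {"method": "move_arm", "body": {"plan": [[-1,0.03,0,0,0,0,0],[-1,0,0,0,0,0,0]]}}

```text
time_s: 49.9
tool_pos: [0.446, -0.019, 0.1183]
ee_rot: [[-0.0, 1.0, 0.002], [0.0, 0.002, -1.0], [-1.0, -0.0, -0.0]]
force: [-0.6, -0.3, -0.3]
grip_width: 0.003
```

>>> {"method": "move_arm", "body": {"plan": [[-1,0.02,0,0,0,0,0],[-1,0,0,0,0,0,0]]}}

```text
time_s: 50.15
tool_pos: [0.4469, -0.0192, 0.1173]
ee_rot: [[0.002, 1.0, 0.002], [-0.0, 0.002, -1.0], [-1.0, 0.002, 0.0]]
force: [-2.3, 0.8, 8.6]
grip_width: -0.002
```

>>> {"method": "move_arm", "body": {"plan": [[-1,0.01,0,0,0,0,0],[-1,0,0,0,0,0,0]]}}

```text
time_s: 50.4
tool_pos: [0.4474, -0.0192, 0.1171]
ee_rot: [[0.003, 1.0, 0.002], [-0.0, 0.002, -1.0], [-1.0, 0.003, 0.0]]
force: [-3.4, 1.5, 15.5]
grip_width: 0.002
```

>>> {"method": "move_arm", "body": {"plan": [[-1,-0.3,0,0,0,0,0],[-1,0,0.03,0.48,0,0,0],[-1,0,0.03,0.48,0,0,0],[-1,0,0.03,0.48,0,0,0],[-1,0,0.03,0.48,0,0,0],[-1,0,0.03,0.48,0,0,0],[-1,0,0,0,0,0,0],[-1,0,0,0,0,0,0]]}}

```text
time_s: 51.4
tool_pos: [0.4612, -0.2585, 0.1451]
ee_rot: [[-0.001, 1.0, 0.002], [0.001, 0.002, -1.0], [-1.0, -0.001, -0.001]]
force: [0.0, 0.6, -0.9]
grip_width: -0.003
```

```bash
python3 k.py w31
```

```text
[ 0.4612 -0.258   0.1451] []
0 [319.3449 275.6798]
0.004 [319.3682 268.4789]
0.008 [319.3917 261.193 ]
```

View pics/w31.png

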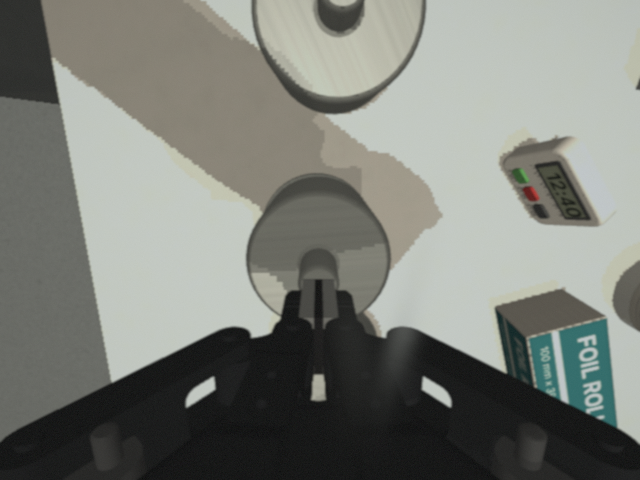

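Descend onto lid 3's knob to check its height.

>>> {"method": "move_arm", "body": {"plan": [[-1,0.15,0,0.02,0,0,0],[-1,0.07,0,0,0,0,0],[-1,0,0,0,0,0,0],[-1,0,0,0,0,0,0]]}}

```text
time_s: 52.0
tool_pos: [0.4618, -0.2609, 0.1235]
ee_rot: [[-0.0, 1.0, 0.002], [0.0, 0.002, -1.0], [-1.0, -0.0, -0.0]]
force: [-0.1, -0.1, 0.9]
grip_width: -0.002
```

>>> {"method": "move_arm", "body": {"plan": [[-1,0.03,0,0,0,0,0],[-1,0,0,0,0,0,0]]}}

```text
time_s: 52.25
tool_pos: [0.4617, -0.261, 0.1204]
ee_rot: [[-0.0, 1.0, 0.002], [0.0, 0.002, -1.0], [-1.0, -0.0, -0.0]]
force: [-0.8, -0.8, -0.6]
grip_width: -0.001
```

>>> {"method": "move_arm", "body": {"plan": [[-1,0.02,0,0,0,0,0],[-1,0,0,0,0,0,0]]}}

```text
time_s: 52.5
tool_pos: [0.4616, -0.261, 0.1184]
ee_rot: [[-0.0, 1.0, 0.002], [0.0, 0.002, -1.0], [-1.0, -0.0, -0.0]]
force: [-0.2, -0.5, 0.8]
grip_width: 0.005
```

>>> {"method": "move_arm", "body": {"plan": [[-1,-0.5,0,0,0,0,0],[-1,-0.5,0,-0.2,0,0,0],[-1,-0.5,-0.2,-0.4,0,0,0],[-1,0,0,0,0,0,0],[-1,0,0,0,0,0,0]]}}

```text
time_s: 53.12
tool_pos: [0.4431, -0.2039, 0.2649]
ee_rot: [[0.0, 1.0, 0.002], [-0.001, 0.002, -1.0], [-1.0, 0.0, 0.001]]
force: [0.8, -0.6, -0.3]
grip_width: -0.0
```

```bash
python3 ps.py s32; python3 -c "
from h import *
s=grab('scene');save(s,'full32'); t=grab('side');save(t,'side32')
print(lm(t,'boss',.036),lm(s,'mouth',.06),lm(t,'mouth',.06))
a=cv2.imread('pics/side32.png')[130:260,180:400]; cv2.imwrite('pics/side32c.png',cv2.resize(a,None,fx=3.5,fy=3.5,interpolation=2))"
```

```text
[ 0.4428 -0.204   0.2641] [-0.085  -0.3182  0.4547] [(0.72, [225.7, 196.7], [0.5133, 0.3178]), (0.64, [253.1, 169.6], [0.644, 0.3408]), (0.35, [248.8, 155.4], [0.6858, 0.3971])]
[(0.92, [261.3, 199.8], [0.504, 0.3206])] [(0.9, [251.8, 168.5], [0.624, 0.3236])] [(0.61, [297.6, 181.5], [0.6174, 0.3229])]
```

View pics/full32.png

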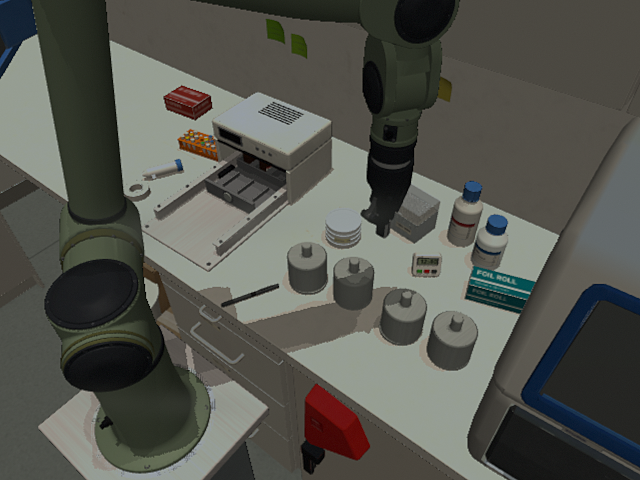

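View pics/side32c.png

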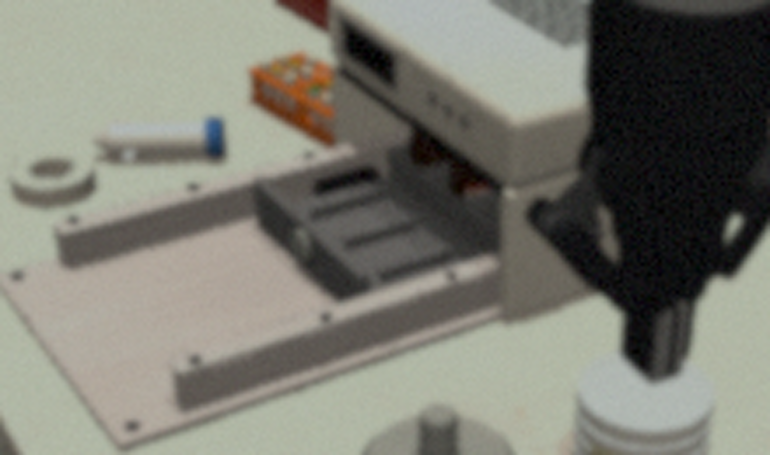

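View pics/s32.png

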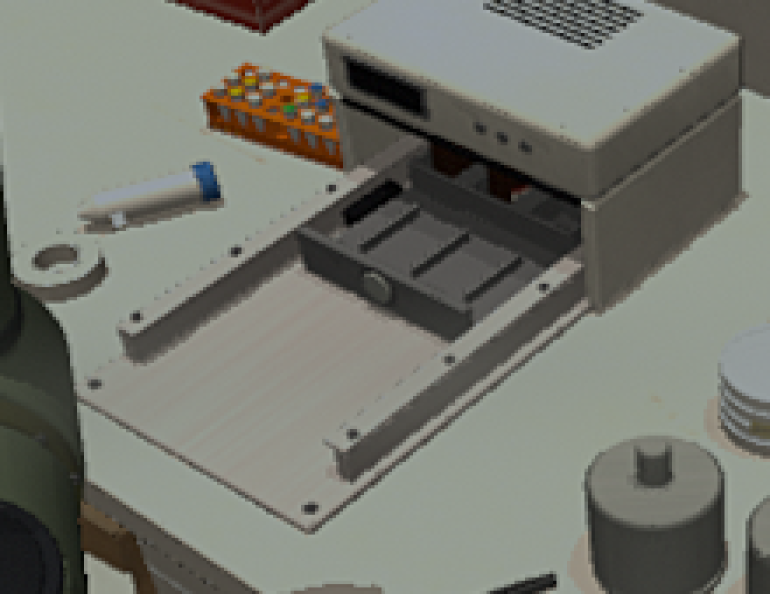

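```bash
python3 -c "
from plant import manip
print(manip.close_job())"
```

```text
the job is handed in; nothing more can be done
None
```

The job is handed in at about 53 s, and every check I made came out right except for a few millimetres of uncertainty noted below.

- **Vials:** I opened all four tins. Tins 1 and 3 held vials, tin 2 was empty and tin 4 held the weight, which I left in place. The vials stand in stations 1 and 2. I saw both upright before and during the push. Under the hood only their lower parts show.
- **Carriage:** I pushed it on its centre line with about 2.7 N until it met the end stop, where it took about 15 N without moving. The boss was at about x = 0.514–0.516, against an expected 0.514–0.518. The last pictures show it square in the guide and still home. The boss readings from the two fixed cameras spread over 0.504–0.52, which is their usual error.
- **Lids:** All four are back on. I checked lid 1 by touch: its knob top is at 0.1175 m, where it should be 0.118 m. Lid 3 had no contact down to 0.1184 m, so it is not standing high. Pictures from before and after show lids 1 and 3 moved sideways by about 1–2 mm, which is within their play. I judged lids 2 and 4 by camera and by putting them back at the height they came from.
- **Surroundings:** The petri dishes, timer and other things show no movement in the before-and-after pictures.

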